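# Weigh two potted chokes and mount the one with the core

## Robot

A 6-joint arm with a two-finger parallel gripper is mounted at the origin on the work surface. World frame = base frame: x ahead of the robot, y to its left, z up, the work surface at z = 0. Lengths are in m, angles in rad, forces in N, time in s.
With the tool pointing down it reaches from about 0.375 to 0.925 m from the base axis. Payload 5.7 kg.
Tool frame: the origin (TCP) lies on the centre line of the jaws, within the pads' length; the fingertips stand env.tip_extent ahead of it and the grasp point (between the pads) lies 11 mm behind it (env.tip_extent is the distance from the TCP to the fingertips, in m); z points along the fingers, y is the direction in which the jaws open and shut (so a half turn about z gives the same grasp; the last joint's range is limited). The gripper opens to 85 mm and grips with 20 to 120 N. Pads are 22 mm wide; open, the fingers measure 114 mm over their backs; the gripper's body (76 mm by 85 mm) begins 54 mm behind the grasp point. The pads swing forward as they close: fully open they stand 13 mm farther back than shut.
Start: joints at [1.16, 0.359, 1.51, -0, 1.272, -0.115], TCP at [0.175, 0.574, 0.239] pointing down, gripper open.
Joint ranges: [-2.97, 2.97], [-1.01, 2.36], [0.21, 2.38], [-0.96, 4.11], [0.2, 2.71], [-2.98, 2.98]. Speed limits (rad/s): [2.39, 2.39, 3.14, 3.14, 3.14, 3.14].

## Interface

Orientations are given as a rotation vector (axis times angle).
In Python, from cell import env, snapshot, finish_job gives the robot as it stands.
- The arm moves only by the shell command python3 -m handwheel 'ROWS'. ROWS is JSON, a list of rows, each an object with "fingers": the gripper command: -1 is fully open, 1 is shut, values between are in proportion; "translation": the shift along the tool's x, y, z in units of 40 mm (1.0 is 40 mm), a list of three; "turn": the turn, a rotation vector about the tool's x, y, z in units of 5 degrees (1.0 is 5 degrees), a list of three. A call has 1 to 10 rows; each row shifts and turns the commanded pose from where the row before left it, along the tool's axes as they then stand; what a row does not reach is not made up. A row lasts 1/10 s, in which the tool goes at most 50 mm and 8.59 degrees, less where a joint would pass 70% of its speed; a pose out of reach is approached as far as the arm can. A call is refused whole if a number of a shift passes 1 or a number of a turn 1, either way. A call with a gripper value outside its range is refused whole. The fingers move at their own pace and stop on an object; the grip force is fixed at half the most. Time passes only in rows, so rows that do not move let the fingers close. It gives the time, the measured TCP pose, the force and the opening at its end, in the units of the state.
- env.read_state(): the state, without advancing time (a new reading comes with each control period).
- snapshot(name): name is "side" or "top" or "wrist"; returns a dict with "color" (480x640x3 uint8, red, green, blue), "mtx" (3x3 intrinsics, pixels), "world_from_camera" (4x4, takes a point from camera to world coordinates); the wrist camera has in their place "hand_eye" (4x4, takes a point from camera to tool coordinates, whose origin is the TCP and whose axes are the flange's). Camera axes: x right, y down, z forward; pixel columns grow to the right and rows downward; lengths in m; the calibration is good to about 2 mm. A picture is of the moment at which its call begins: read the wrist's pose just before it. There is no depth.
- finish_job(): hands the job in, once; it reports no verdict.
The state is a dict: "clock": time; "joints": joint angles; "dq": joint speeds; "tau": joint torques, N m; "tcp_pos": TCP position; "tcp_rot": TCP orientation; "contact_force": force on the tool from outside, world axes, zero at the start; "ft_torque": the same for the moment, N m; "grip_width": finger opening in m.
Only numpy, scipy, OpenCV 4.12 (cv2) and the standard library are available. Lean on these libraries where they do the work, as an engineer would, in place of code of your own. Each camera call takes 0.05 s, during which the arm holds its last target.

## Task

One of these two look-alike chokes was potted without its core: stand one in each pan of the balance, let go and let the beam settle to see which side drops. Take the heavier choke from the dropped pan and mount it in the white spring cup on the circuit board, feeling for the pocket with only light pressure until the choke drops in, fully home and upright; leave the light choke standing in its pan. Set things down gently, never put the light choke on the board, and do not disturb the tape reel, the jar or the screwdriver.

Things in the scene. Friction and masses are not known exactly. Their poses are not given: they have to be found in the camera images.
- choke_p_center (a point): One of two look-alike potted chokes: upright black cylinder, 30 mm diameter, 60 mm tall, yellow band and yellow spot on top, 1.5 mm chamfer at the foot. The point is its centre, 30 mm above its underside; z is its axis. One of the two weighs 110 to 165 g, the other, coreless, 55 to 82 g; only weighing tells which. Both start upright on the table, 80 mm or more apart.
- choke_q_center (a point): One of two look-alike potted chokes: upright black cylinder, 30 mm diameter, 60 mm tall, yellow band and yellow spot on top, 1.5 mm chamfer at the foot. The point is its centre, 30 mm above its underside; z is its axis. One of the two weighs 110 to 165 g, the other, coreless, 55 to 82 g; only weighing tells which. Both start upright on the table, 80 mm or more apart.
- beam (a joint): Tip of the balance beam, rad: 0 level, +0.07 left pan fully down, -0.07 right pan fully down (stops). Pivot halfway between the pans, 85 mm from each, 78 mm above the table; its two upright cheeks reach 89 mm above the table, 40 mm across the beam and 26 mm along it. The empty beam may start anywhere between the stops and may drift to level.
- pan_left (a point): Centre of the floor of the left pan (at the balance's +y end), moving with the beam. Steel dish, inside 52 mm wide, rim 5 mm above the floor; floor 56 mm above the table when level, 6 mm higher or lower at the stops. A choke's weight sinks it to the stop within about a second (damped).
- pan_right (a point): Centre of the floor of the right pan (at the balance's -y end), moving with the beam. Steel dish, inside 52 mm wide, rim 5 mm above the floor; floor 56 mm above the table when level, 6 mm higher or lower at the stops. A choke's weight sinks it to the stop within about a second (damped).
- balance: Fixed grey stand of the balance, 80 x 110 mm foot. Origin under the pivot at table height; pressing a pan with over 35 N harms it. Its y axis runs along the beam from the right pan to the left pan, z up.
- board: Fixed blue circuit board in a grey 170 x 200 mm holder; board top 18 mm above the table, parts on it up to 32 mm above the table, clear of the cup. Origin under its centre at table height, z up, y along its long side. More than 20 N on the board or its cup spoils the work. A choke fully home in the cup has its underside 34 mm and its centre 64 mm above the table.
- cup_mid (a point): Point over the board's origin, 42 mm up, level with the top of the white cup: a 46 x 70 (along y) x 14 mm block, round pocket in its top 31.5 mm wide, 8 mm deep, 1.5 mm chamfer. The cup's centre is ANYWHERE WITHIN 11 mm of this point along the board's y, either way (clamped there, not measured); exact along x. It is sprung: sinks from about 3 N, 1.5 N more per mm, hard stop 8 mm down at 15 N.
- tape_reel: Blue plastic reel lying flat, 70 mm wide, 18 mm high; origin under its centre. Bystander.
- screw_jar: Clear jar, 48 mm wide, 60 mm tall; origin under its centre. Bystander.
- screwdriver: Screwdriver lying on the table, beside the board; origin near its middle, underside; x along it. Bystander.
Mind the look-alikes: they are no part of the job. Leave any red look-alike of the part that bears choke_q_center alone.

How it is judged:
By the outcome, as a careful person would: the job done as asked, in the order asked, and still so for the second after the job is handed in, with the robot touching nothing.
It also fails if it takes over 72 s, if anything falls off the work surface, if the arm or the gripper's body presses on something with over 40 N, if the wrist force passes 120 N, or if a joint passes its speed limit or range.

## Working session

There is one attempt and no reset: what is moved stays moved. The work goes in short steps, Python scripts to look and compute and a shell command to move; the robot and the scene stay as the last step left them, time stands still between calls to the robot, and variables do not carry over. Pictures are saved under pics/ and viewed, and the job is handed in when it is done.

```bash
ls; mkdir -p pics
python3 - <<'E'
from cell import env,snapshot
import cv2,numpy as np
s=env.read_state();print({k:np.round(v,4).tolist() for k,v in s.items()},env.tip_extent)
for n in("side","top"):
    d=snapshot(n);cv2.imwrite(f"pics/{n}0.png",d["color"][:,:,::-1]);print(n,d["mtx"].tolist(),np.round(d["world_from_camera"],4).tolist())
    np.savez(f"{n}.npz",**{k:v for k,v in d.items()})
E
```

```text
pics
{'clock': 0.0, 'joints': [1.1599, 0.3595, 1.5115, -0.0, 1.2725, -0.1151], 'dq': [0.0001, 0.0006, 0.0001, 0.0001, 0.0001, 0.0002], 'tau': [-0.0004, -52.7629, -27.8628, -0.0004, 0.0133, 0.0], 'tcp_pos': [0.1746, 0.5733, 0.2384], 'tcp_rot': [-0.4628, -3.1068, 0.0029], 'contact_force': [-0.1374, 0.1618, -0.349], 'ft_torque': [0.057, 0.0236, 0.0476], 'grip_width': 0.0856} 0.008
side [[505.56384752804723, 0.0, 322.3884464411085], [0.0, 505.56384752804723, 237.26805320086882], [0.0, 0.0, 1.0]] [[0.8291, -0.444, 0.3399, 0.2099], [-0.559, -0.6444, 0.5218, -0.6193], [-0.0126, -0.6226, -0.7824, 0.9291], [0.0, 0.0, 0.0, 1.0]]
top [[494.8455576969223, 0.0, 318.91192866348547], [0.0, 494.8455576969223, 234.67267134696695], [0.0, 0.0, 1.0]] [[0.0134, -0.9927, 0.1198, 0.4284], [-0.9995, -0.0169, -0.0284, -0.0434], [0.0302, -0.1193, -0.9924, 1.0969], [0.0, 0.0, 0.0, 1.0]]
```

View pics/top0.png

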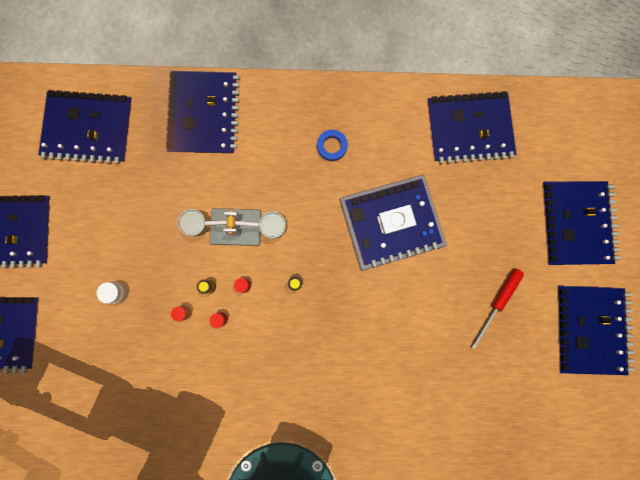

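View pics/side0.png

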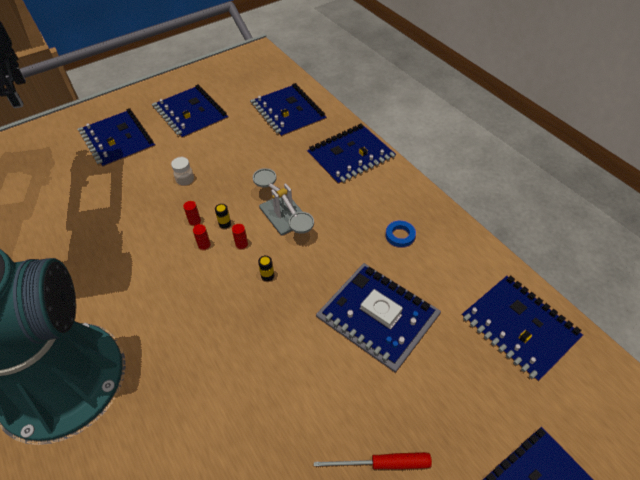

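```bash
cat > h.py <<'E'
import numpy as np,cv2
from scipy.spatial.transform import Rotation as R
def load(n): return dict(np.load(n+".npz"))
def ray(d,uv,z,T=None):
    T=d["world_from_camera"] if T is None else T
    r=T[:3,:3]@np.linalg.solve(d["mtx"],[uv[0],uv[1],1.]);o=T[:3,3]
    return o+r*(z-o[2])/r[2]
def proj(d,p,T=None):
    T=d["world_from_camera"] if T is None else T
    c=np.linalg.inv(T)@np.append(p,1); u=d["mtx"]@c[:3]; return u[:2]/u[2]
def blobs(img,lo,hi,amin=8):
    h=cv2.cvtColor(img,cv2.COLOR_RGB2HSV);m=cv2.inRange(h,lo,hi)
    n,l,s,c=cv2.connectedComponentsWithStats(m)
    return [(c[i].round(1).tolist(),s[i].tolist()) for i in range(1,n) if s[i][4]>=amin],m
E
python3 - <<'E'
from h import *
d=load("top");img=d["color"]
b,_=blobs(img,(20,120,120),(35,255,255));print(b)
for c,s in b: print("yellow",ray(d,c,.06)[:2].round(4))
h,_=blobs(img,(105,15,60),(125,140,200),50)
cv2.imwrite("pics/t1.png",cv2.resize(img[180:340,160:460,::-1],None,fx=2.6,fy=2.6,interpolation=cv2.INTER_CUBIC))
s=load("side");b,_=blobs(s["color"],(20,120,120),(35,255,255));print(b)
w,_=blobs(img,(0,0,225),(179,40,255),30);print(w)
E
```

```text
[([209.5, 102.4], [207, 102, 6, 2, 10]), ([94.5, 134.2], [94, 131, 2, 7, 13]), ([481.5, 133.0], [481, 131, 2, 5, 10]), ([590.5, 214.4], [588, 214, 7, 2, 11]), ([229.7, 221.0], [228, 216, 4, 10, 34]), ([12.5, 238.5], [12, 236, 2, 6, 12]), ([294.5, 283.4], [290, 279, 10, 10, 84]), ([203.2, 286.4], [198, 282, 11, 10, 87]), ([606.5, 323.0], [603, 323, 8, 1, 8])]
yellow [0.8381 0.1679]
yellow [0.7613 0.4089]
yellow [ 0.7836 -0.4258]
yellow [ 0.6076 -0.6588]
yellow [0.5794 0.1153]
yellow [0.5348 0.5614]
yellow [ 0.4504 -0.0235]
yellow [0.4416 0.1652]
yellow [ 0.3768 -0.6807]
[([281.8, 191.3], [277, 188, 10, 8, 46]), ([220.4, 207.6], [217, 205, 8, 7, 46]), ([264.5, 260.3], [260, 257, 10, 8, 61]), ([529.0, 337.0], [527, 335, 5, 5, 13])]
[([397.0, 218.8], [380, 205, 36, 28, 608]), ([215.7, 222.2], [206, 221, 20, 3, 42]), ([246.5, 223.2], [236, 222, 22, 4, 44]), ([106.5, 292.4], [97, 283, 20, 20, 319]), ([245.4, 465.1], [242, 461, 8, 10, 36])]
```

View pics/t1.png

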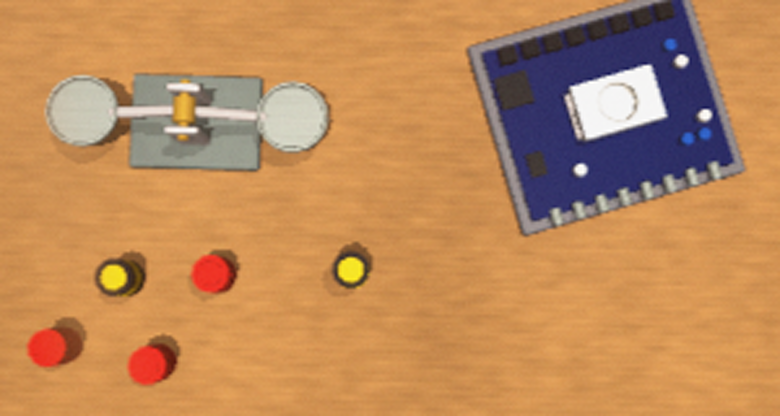

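```bash
cat >> h.py <<'E'
def delta(target,yaw=None):
    """target xyz; yaw= desired angle of tool y in world(deg). prints tool-frame units"""
    from cell import env
    s=env.read_state();r=R.from_rotvec(s["tcp_rot"]);M=r.as_matrix()
    cur=np.degrees(np.arctan2(M[1,1],M[0,1]))
    print("pos",np.round(s["tcp_pos"],4),"yaw",cur.round(2),"tilt z",M[:,2].round(4),"F",np.round(s["contact_force"],2),"w",round(float(s["grip_width"]),4),"t",round(float(s["clock"]),2))
    D=np.array([R.from_euler('z',(0 if yaw is None else yaw-cur),degrees=True).as_matrix()@M][0])
    print("units after turn:",(D.T@(np.array(target)-s["tcp_pos"])/.04).round(3))
    if yaw is not None:
        Z=np.array([[0,1,0],[1,0,0],[0,0,-1.]]) ; a=np.radians(yaw)
        ty=np.array([np.cos(a),np.sin(a),0]);tz=np.array([0,0,-1.]);G=np.c_[np.cross(ty,tz),ty,tz]
        print("turn units",(R.from_matrix(M.T@G).as_rotvec(degrees=True)/5).round(3))
def wristT(d,s):
    T=np.eye(4);T[:3,:3]=R.from_rotvec(s["tcp_rot"]).as_matrix();T[:3,3]=s["tcp_pos"];return T@d["hand_eye"]
def wshot(name):
    from cell import env,snapshot
    s=env.read_state();d=snapshot("wrist");T=wristT(d,s)
    np.savez(name+".npz",color=d["color"],mtx=d["mtx"],world_from_camera=T)
    cv2.imwrite(f"pics/{name}.png",d["color"][:,:,::-1]);return load(name)
E
python3 - <<'E'
from h import *
from cell import snapshot
d=load("top");img=d["color"]
# pans approx from crop
for n,(u,v) in dict(panL=(82,112),panR=(292,117)).items():
    p=(160+u/2.6,180+v/2.6);print(n,p,ray(d,p,.056+.004).round(4))
for n,(u,v) in dict(c1=(470,45),c2=(690,-5),c3=(745,168),c4=(527,236)).items():
    p=(160+u/2.6,180+v/2.6);print(n,ray(d,p,.018).round(4))
print("cup",ray(d,(160+617/2.6,180+102/2.6),.042))
print("red",[ray(d,p,.06)[:2].round(3) for p in((242,285),(180,313),(218,320))])
w=wshot("w0");print(snapshot("wrist")["hand_eye"].round(4).tolist())
delta((.4416,.1652,.22),0)
E
```

```text
panL (191.53846153846155, 223.07692307692307) [0.5735 0.195  0.06  ]
panR (272.3076923076923, 225.0) [0.5724 0.0256 0.06  ]
c1 [ 0.643  -0.1217  0.018 ]
c2 [ 0.6905 -0.3114  0.018 ]
c3 [ 0.5413 -0.3566  0.018 ]
c4 [ 0.4809 -0.171   0.018 ]
cup [ 0.59232537 -0.24303158  0.042     ]
red [array([0.446, 0.085]), array([0.387, 0.21 ]), array([0.373, 0.132])]
[[-0.0006, -0.9596, -0.2815, 0.0707], [1.0, -0.0005, -0.0003, -0.0013], [0.0001, -0.2815, 0.9596, -0.135], [0.0, 0.0, 0.0, 1.0]]
pos [0.1748 0.5736 0.2388] yaw 73.05 tilt z [-5.0e-04 -1.1e-03 -1.0e+00] F [ 0.29  0.13 -0.7 ] w 0.0854 t 0.2
units after turn: [-10.209   6.672   0.46 ]
turn units [-1.300e-02  7.000e-03  1.461e+01]
```

View pics/w0.png

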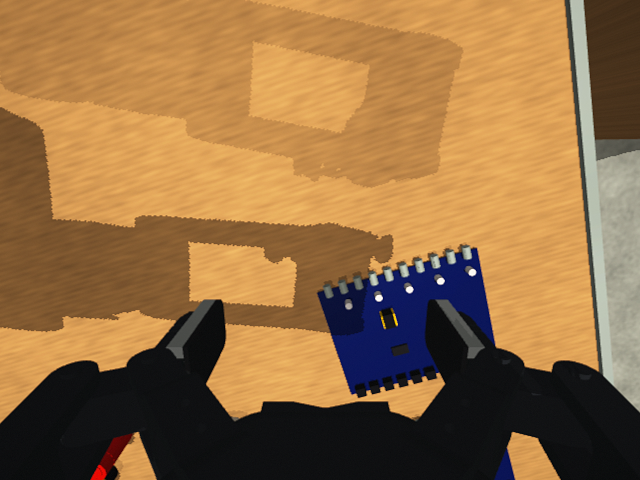

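```bash
python3 -m handwheel '[{"fingers":-1,"translation":[0,0,0],"turn":[0,0,1]},{"fingers":-1,"translation":[0,0,0],"turn":[0,0,1]},{"fingers":-1,"translation":[0,0,0],"turn":[0,0,1]},{"fingers":-1,"translation":[0,0,0],"turn":[0,0,1]},{"fingers":-1,"translation":[0,0,0],"turn":[0,0,1]},{"fingers":-1,"translation":[0,0,0],"turn":[0,0,1]},{"fingers":-1,"translation":[0,0,0],"turn":[0,0,1]},{"fingers":-1,"translation":[0,0,0],"turn":[0,0,1]},{"fingers":-1,"translation":[0,0,0],"turn":[0,0,1]},{"fingers":-1,"translation":[0,0,0],"turn":[0,0,1]}]'
python3 -m handwheel '[{"fingers":-0.2,"translation":[0,0,0],"turn":[0,0,1]},{"fingers":-0.2,"translation":[0,0,0],"turn":[0,0,1]},{"fingers":-0.2,"translation":[0,0,0],"turn":[0,0,1]},{"fingers":-0.2,"translation":[0,0,0],"turn":[0,0,1]},{"fingers":-0.2,"translation":[0,0,0],"turn":[0,0,0.6]}]'
python3 -m handwheel '[{"fingers":-0.2,"translation":[-0.9,0.6,0],"turn":[0,0,0]},{"fingers":-0.2,"translation":[-0.9,0.6,0],"turn":[0,0,0]},{"fingers":-0.2,"translation":[-0.9,0.6,0],"turn":[0,0,0]},{"fingers":-0.2,"translation":[-0.9,0.6,0],"turn":[0,0,0]},{"fingers":-0.2,"translation":[-0.9,0.6,0],"turn":[0,0,0]},{"fingers":-0.2,"translation":[-0.9,0.6,0],"turn":[0,0,0]},{"fingers":-0.2,"translation":[-0.9,0.6,0],"turn":[0,0,0]},{"fingers":-0.2,"translation":[-0.9,0.6,0],"turn":[0,0,0]},{"fingers":-0.2,"translation":[-0.9,0.6,0],"turn":[0,0,0]},{"fingers":-0.2,"translation":[-0.9,0.6,0],"turn":[0,0,0]}]'
python3 - <<'E'
from h import *
delta((.4416,.1652,.22),0)
E
```

```text
clock: 1.2
tcp_pos: [0.1748, 0.5737, 0.239]
tcp_rot: [1.737, 2.617, -0.001]
contact_force: [0.1, 0.0, 0.4]
grip_width: 0.0855
clock: 1.7
tcp_pos: [0.1748, 0.5737, 0.239]
tcp_rot: [2.224, 2.219, -0.001]
contact_force: [-0.3, -0.4, -0.0]
grip_width: 0.0512
clock: 2.7
tcp_pos: [0.4159, 0.2125, 0.2394]
tcp_rot: [2.22, 2.222, 0.0]
contact_force: [1.0, 1.3, 0.6]
grip_width: 0.0511
pos [0.4159 0.2125 0.2394] yaw 0.05 tilt z [ 2.e-04  1.e-04 -1.e+00] F [0.98 1.26 0.63] w 0.0511 t 2.7
units after turn: [-1.183  0.644  0.484]
turn units [ 0.002 -0.001  0.011]
```

```bash
python3 -m handwheel '[{"fingers":-0.2,"translation":[-0.6,0.32,0.25],"turn":[0,0,0]},{"fingers":-0.2,"translation":[-0.6,0.32,0.25],"turn":[0,0,0]},{"fingers":-0.2,"translation":[0,0,0],"turn":[0,0,0]}]'
python3 - <<'E'
from h import *
d=wshot("w1")
b,_=blobs(d["color"],(20,120,120),(35,255,255),60)
for c,s in b: print(c,s,ray(d,c,.06).round(4))
E
```

```text
clock: 3.0
tcp_pos: [0.4415, 0.1635, 0.2182]
tcp_rot: [2.224, 2.219, -0.003]
contact_force: [-1.0, 0.2, 1.1]
grip_width: 0.0513
[326.2, 221.5] [315, 211, 23, 22, 405] [0.4428 0.1669 0.06  ]
[482.7, 287.3] [470, 278, 27, 19, 444] [0.5888 0.1036 0.06  ]
[327.3, 373.2] [321, 366, 14, 19, 137] [0.4436 0.0096 0.06  ]
[334.9, 399.1] [326, 392, 20, 15, 241] [ 0.4515 -0.022   0.06  ]
```

View pics/w1.png

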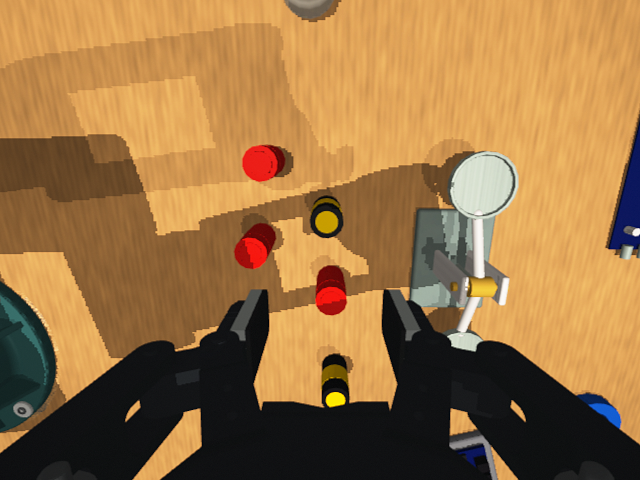

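Candidates: black/yellow chokes at wrist px (326,217) and (335,390), the only two with yellow bands and spots. The red look-alikes at (262,162), (254,245) and (331,290) don't fit. I'll confirm with a crop and measure the pan.

Run:
```python
from h import *
w=load("w1");t=load("top")
cv2.imwrite("pics/w1c.png",cv2.resize(w["color"][130:420,220:540,::-1],None,fx=2,fy=2,interpolation=cv2.INTER_CUBIC))
def pan(d,box):
    x0,y0,x1,y1=box;im=d["color"][y0:y1,x0:x1]
    h=cv2.cvtColor(im,cv2.COLOR_RGB2HSV);m=((h[...,1]<45)&(h[...,2]>150)).astype(np.uint8)*255
    m=cv2.morphologyEx(m,cv2.MORPH_OPEN,np.ones((9,9)) if box[0]>300 else np.ones((7,7)))
    c=max(cv2.findContours(m,0,1)[0],key=cv2.contourArea);e=cv2.fitEllipse(cv2.convexHull(c));return np.array(e[0])+[x0,y0],e[1:]
cw,ew=pan(w,(430,140,530,225));cl,el=pan(t,(170,200,215,245));cr,er=pan(t,(255,205,300,245))
print(cw,ew,cl,el,cr,er)
def tri(a,ua,b,ub):
    o1=a["world_from_camera"][:3,3];d1=ray(a,ua,0)-o1;o2=b["world_from_camera"][:3,3];d2=ray(b,ub,0)-o2
    A=np.c_[d1,-d2];s=np.linalg.lstsq(A,o2-o1,rcond=None)[0];p,q=o1+d1*s[0],o2+d2*s[1];return ((p+q)/2).round(4),(np.linalg.norm(p-q)).round(4)
print("L tri",tri(w,cw,t,cl))
for z in(.055,.061,.067): print(z,"L w",ray(w,cw,z)[:2].round(4),"t",ray(t,cl,z)[:2].round(4),"R t",ray(t,cr,z)[:2].round(4))
```

```text
[480.58337784 184.5125618 ] ((57.42287063598633, 65.98102569580078), 48.59974670410156) [191.71932602 221.9810257 ] ((24.72099494934082, 25.993410110473633), 166.8965301513672) [269.16486454 222.04932594] ((26.743423461914062, 33.868797302246094), 124.74950408935547)
L tri (array([0.5778, 0.1973, 0.0516]), np.float64(0.0019))
0.055 L w [0.577  0.1983] t [0.5766 0.1958] R t [0.5793 0.0327]
0.061 L w [0.5743 0.199 ] t [0.5757 0.1944] R t [0.5785 0.0323]
0.067 L w [0.5716 0.1997] t [0.5749 0.1931] R t [0.5776 0.0319]
```

View pics/w1c.png

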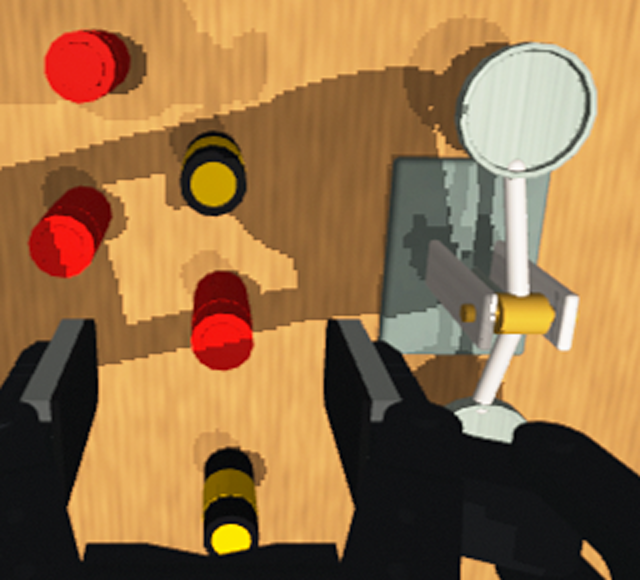

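```bash
python3 -m handwheel '[{"fingers":-0.2,"translation":[0.06,0.02,1],"turn":[0,0,0]},{"fingers":-0.2,"translation":[0,0,1],"turn":[0,0,0]},{"fingers":-0.2,"translation":[0,0,1],"turn":[0,0,0]},{"fingers":-0.2,"translation":[0,0,0.7],"turn":[0,0,0]},{"fingers":-0.2,"translation":[0,0,0.5],"turn":[0,0,0]},{"fingers":-0.2,"translation":[0,0,0.5],"turn":[0,0,0]},{"fingers":0.0,"translation":[0,0,0],"turn":[0,0,0]},{"fingers":0.2,"translation":[0,0,0],"turn":[0,0,0]},{"fingers":1,"translation":[0,0,0],"turn":[0,0,0]},{"fingers":1,"translation":[0,0,0],"turn":[0,0,0]}]'
python3 - <<'E'
from h import *
delta((.4422,.166,.029),0)
E
```

```text
clock: 4.05
tcp_pos: [0.4424, 0.1689, 0.0324]
tcp_rot: [2.219, 2.222, 0.003]
contact_force: [-0.1, -0.0, -0.6]
grip_width: 0.0284
pos [0.4424 0.1689 0.0324] yaw 0.07 tilt z [ 2.1e-03  4.0e-04 -1.0e+00] F [-0.15 -0.02 -0.64] w 0.0284 t 4.05
units after turn: [-0.074 -0.006  0.085]
turn units [ 0.024 -0.005  0.013]
```

```bash
python3 -m handwheel '[{"fingers":1,"translation":[0,0,-0.1],"turn":[0,0,0]},{"fingers":1,"translation":[0,0,-0.6],"turn":[0,0,0]},{"fingers":1,"translation":[0,0,-0.9],"turn":[0,0,0]},{"fingers":1,"translation":[0,0,-0.9],"turn":[0,0,0]},{"fingers":1,"translation":[0.1,0.5,-0.6],"turn":[0,0,0]},{"fingers":1,"translation":[0.2,0.7,0],"turn":[0,0,0]},{"fingers":1,"translation":[0.1,0.6,0],"turn":[0,0,0]},{"fingers":1,"translation":[0,0.2,0],"turn":[0,0,0]},{"fingers":1,"translation":[0,0,0],"turn":[0,0,0]},{"fingers":1,"translation":[0,0,0],"turn":[0,0,0]}]'
python3 - <<'E'
from h import *
d=wshot("w2")
delta((.575,.195,.15),0)
E
```

```text
clock: 5.05
tcp_pos: [0.5199, 0.1842, 0.1549]
tcp_rot: [-2.22, -2.221, 0.003]
contact_force: [-0.4, -0.5, -1.3]
grip_width: 0.0283
pos [0.5196 0.1842 0.1548] yaw 0.05 tilt z [-2.7e-03 -6.0e-04 -1.0e+00] F [ 0.39  0.69 -0.81] w 0.0285 t 5.1
units after turn: [0.271 1.385 0.116]
turn units [-0.031  0.007  0.009]
```

View pics/w2.png

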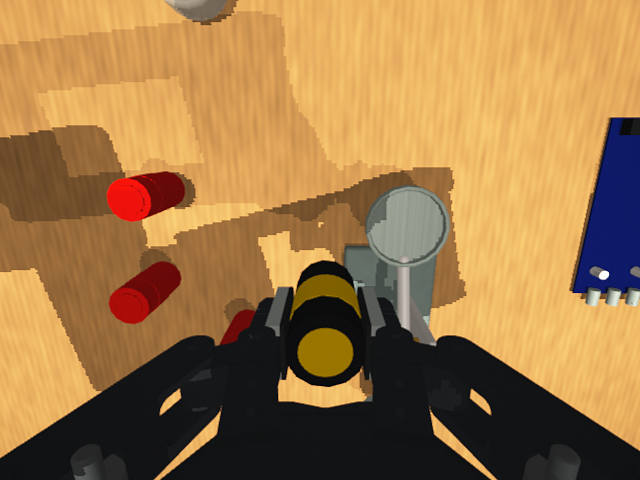

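Run:
```python
from h import *
w=load("w2");t=load("top")
b,_=blobs(w["color"],(20,120,60),(35,255,255),300);print(b)
print("spot",ray(w,(325,352),.1825).round(4))
im=w["color"][175:275,355:460]
g=cv2.cvtColor(im,cv2.COLOR_RGB2HSV);m=((g[...,1]<70)).astype(np.uint8)*255
m[72:,:]=0
c=max(cv2.findContours(m,0,1)[0],key=cv2.contourArea).reshape(-1,2);c=c[c[:,1]<70];e=cv2.fitEllipse(c);print(np.array(e[0])+[355,175],e[1:])
cc=np.array(e[0])+[355,175]
for z in (.055,.061,.067): print(z,ray(w,cc,z)[:2].round(4),ray(w,(407,226.5),z)[:2].round(4), np.mean(e[1])/494*(w["world_from_camera"][2,3]-z))
cv2.imwrite("pics/w2c.png",cv2.resize(im[:,:,::-1],None,fx=5,fy=5))
```

```text
[([325.1, 290.9], [290, 274, 71, 46, 1416]), ([324.9, 352.1], [297, 328, 57, 49, 2196])]
spot [0.5203 0.1814 0.1825]
[407.10240173 225.32732773] ((79.6487045288086, 83.75288391113281), 70.95577239990234)
0.055 [0.5782 0.1982] [0.5781 0.1973] 0.03883464423530943
0.061 [0.5767 0.1996] [0.5767 0.1988] 0.037842326896605334
0.067 [0.5752 0.201 ] [0.5752 0.2002] 0.036850009557901235
```

View pics/w2c.png

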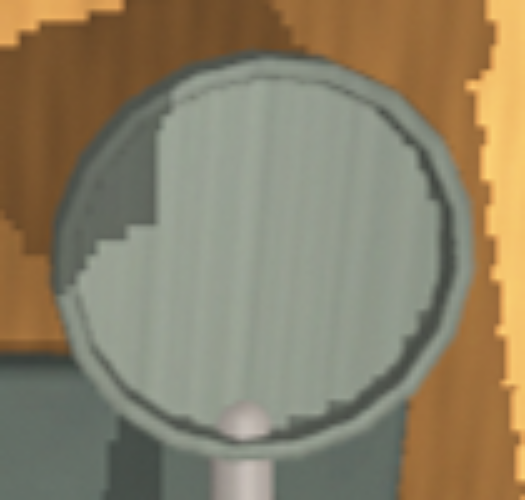

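```bash
python3 -m handwheel '[{"fingers":1,"translation":[0.2,0.7,0],"turn":[0,0,0]},{"fingers":1,"translation":[0.19,0.7,0],"turn":[0,0,0]},{"fingers":1,"translation":[0,0,0.5],"turn":[0,0,0]},{"fingers":1,"translation":[0,0,0.5],"turn":[0,0,0]},{"fingers":1,"translation":[0,0,0.3],"turn":[0,0,0]},{"fingers":1,"translation":[0,0,0.05],"turn":[0,0,0]},{"fingers":1,"translation":[0,0,0.03],"turn":[0,0,0]},{"fingers":1,"translation":[0,0,0.03],"turn":[0,0,0]}]'
python3 - <<'E'
from h import *
d=wshot("w3")
delta((.5755,.1998,.083),0)
s=snap=None
from cell import snapshot
s=snapshot("side");cv2.imwrite("pics/s3.png",cv2.resize(s["color"][130:280,170:370,::-1],None,fx=3,fy=3,interpolation=cv2.INTER_CUBIC))
E
```

```text
clock: 5.9
tcp_pos: [0.578, 0.2004, 0.0997]
tcp_rot: [2.22, 2.222, 0.002]
contact_force: [-0.5, -0.2, -1.4]
grip_width: 0.0286
pos [0.578  0.2004 0.0996] yaw 0.05 tilt z [ 1.2e-03  2.0e-04 -1.0e+00] F [ 0.79  0.2  -0.62] w 0.0285 t 5.95
units after turn: [-0.014 -0.064  0.415]
turn units [ 0.014 -0.002  0.01 ]
```

View pics/w3.png

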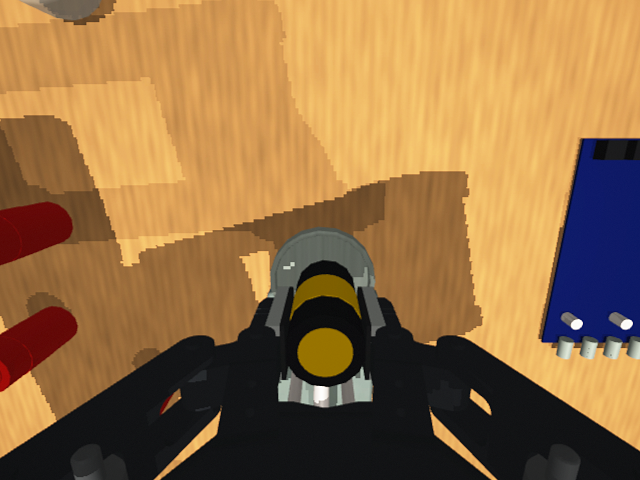

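View pics/s3.png

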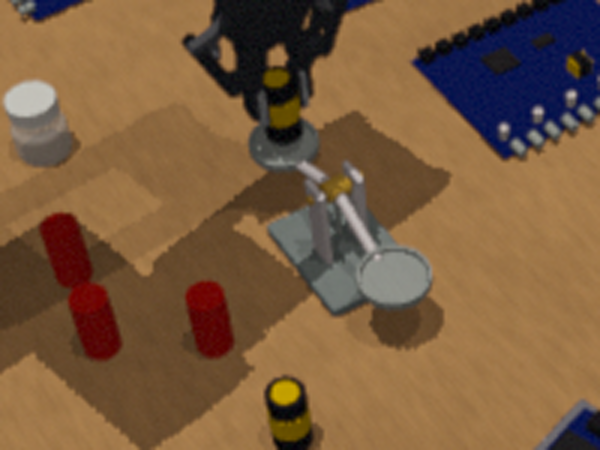

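```bash
python3 -m handwheel '[{"fingers":1,"translation":[0,0,0.08],"turn":[0,0,0]},{"fingers":1,"translation":[0,0,0.08],"turn":[0,0,0]},{"fingers":1,"translation":[0,0,0],"turn":[0,0,0]}]';python3 -m handwheel '[{"fingers":1,"translation":[0,0,0.06],"turn":[0,0,0]},{"fingers":1,"translation":[0,0,0.06],"turn":[0,0,0]},{"fingers":1,"translation":[0,0,0.04],"turn":[0,0,0]},{"fingers":1,"translation":[0,0,0.04],"turn":[0,0,0]},{"fingers":1,"translation":[0,0,0],"turn":[0,0,0]}]'
python3 - <<'E'
from h import *
from cell import snapshot
s=snapshot("side");cv2.imwrite("pics/s4.png",cv2.resize(s["color"][150:250,210:340,::-1],None,fx=5,fy=5,interpolation=cv2.INTER_CUBIC))
E
```

```text
clock: 6.3
tcp_pos: [0.5773, 0.2002, 0.0921]
tcp_rot: [-2.22, -2.222, 0.001]
contact_force: [0.0, -0.4, -0.7]
grip_width: 0.0288
clock: 6.8
tcp_pos: [0.5774, 0.2002, 0.0842]
tcp_rot: [-2.22, -2.222, 0.001]
contact_force: [0.2, -0.1, -0.3]
grip_width: 0.0285
```

View pics/s4.png

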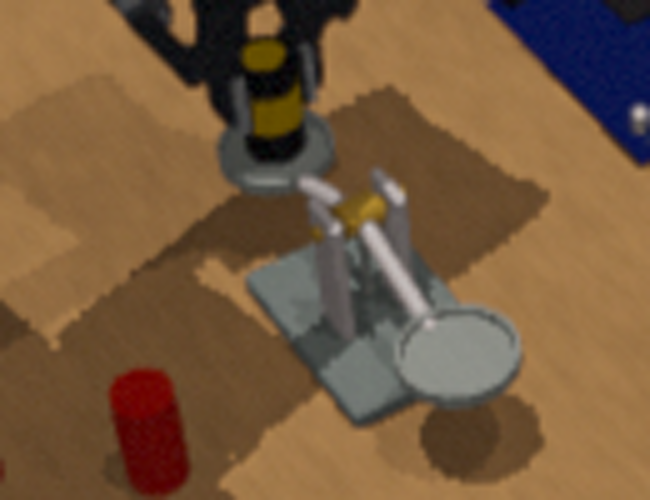

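```bash
python3 -m handwheel '[{"fingers":1,"translation":[0,0,0.03],"turn":[0,0,0]},{"fingers":1,"translation":[0,0,0.02],"turn":[0,0,0]},{"fingers":1,"translation":[0,0,0],"turn":[0,0,0]}]'
```

```text
clock: 7.15
tcp_pos: [0.5778, 0.2003, 0.0828]
tcp_rot: [2.22, 2.222, 0.0]
contact_force: [-0.9, 0.6, 2.1]
grip_width: 0.0285
```

```bash
python3 -m handwheel '[{"fingers":0.25,"translation":[0,0,0],"turn":[0,0,0]},{"fingers":0.1,"translation":[0,0,0],"turn":[0,0,0]},{"fingers":-0.1,"translation":[0,0,0],"turn":[0,0,0]},{"fingers":-0.2,"translation":[0,0,0],"turn":[0,0,0]},{"fingers":-0.2,"translation":[0,0,-0.3],"turn":[0,0,0]},{"fingers":-0.2,"translation":[0,0,-0.8],"turn":[0,0,0]},{"fingers":-0.2,"translation":[0,0,-1],"turn":[0,0,0]},{"fingers":-0.2,"translation":[0,0,-1],"turn":[0,0,0]}]'
python3 - <<'E'
from h import *
from cell import snapshot
s=snapshot("side");cv2.imwrite("pics/s5.png",cv2.resize(s["color"][150:250,210:340,::-1],None,fx=5,fy=5,interpolation=cv2.INTER_CUBIC))
delta((.451,-.0225-.02,.22),0)
E
```

```text
clock: 7.95
tcp_pos: [0.5773, 0.2002, 0.2084]
tcp_rot: [-2.22, -2.222, 0.001]
contact_force: [0.9, 0.2, -0.4]
grip_width: 0.0513
pos [0.5813 0.2012 0.2159] yaw 0.06 tilt z [ 0.0106  0.0023 -0.9999] F [1.35 0.4  5.15] w 0.051 t 8.0
units after turn: [-6.093 -3.256 -0.15 ]
turn units [ 0.122 -0.026  0.013]
```

View pics/s5.png

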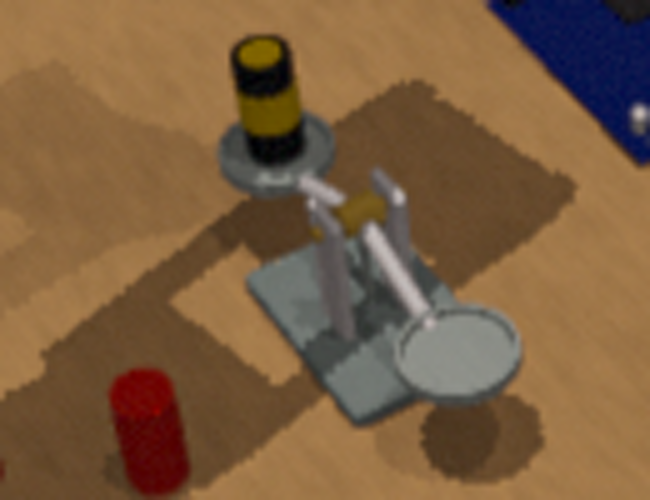

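```bash
python3 -m handwheel '[{"fingers":-0.2,"translation":[-0.8,-0.45,0],"turn":[0,0,0]},{"fingers":-0.2,"translation":[-0.8,-0.45,0],"turn":[0,0,0]},{"fingers":-0.2,"translation":[-0.8,-0.45,0],"turn":[0,0,0]},{"fingers":-0.2,"translation":[-0.8,-0.45,0],"turn":[0,0,0]},{"fingers":-0.2,"translation":[-0.8,-0.45,0],"turn":[0,0,0]},{"fingers":-0.2,"translation":[-0.8,-0.45,0],"turn":[0,0,0]},{"fingers":-0.2,"translation":[-0.77,-0.45,0],"turn":[0,0,0]},{"fingers":-0.2,"translation":[0,0,0],"turn":[0,0,0]},{"fingers":-0.2,"translation":[0,0,0],"turn":[0,0,0]}]'
python3 - <<'E'
from h import *
d=wshot("w5")
b,_=blobs(d["color"],(20,120,120),(35,255,255),100)
for c,s in b: print(c,s,ray(d,c,.06).round(4))
delta((.451,-.023,.029),0)
E
```

```text
clock: 8.9
tcp_pos: [0.452, -0.0231, 0.2072]
tcp_rot: [2.222, 2.219, 0.002]
contact_force: [0.1, -0.2, 0.3]
grip_width: 0.0513
[508.9, 42.5] [490, 28, 37, 30, 862] [0.5885 0.1178 0.06  ]
[324.0, 227.1] [313, 216, 23, 23, 432] [ 0.4518 -0.0219  0.06  ]
pos [ 0.4525 -0.0226  0.2071] yaw 0.0 tilt z [ 1.6e-03  1.0e-04 -1.0e+00] F [ 0.   -0.06  0.21] w 0.0513 t 8.95
units after turn: [-0.011 -0.043  4.454]
turn units [ 0.018 -0.001  0.   ]
```

View pics/w5.png

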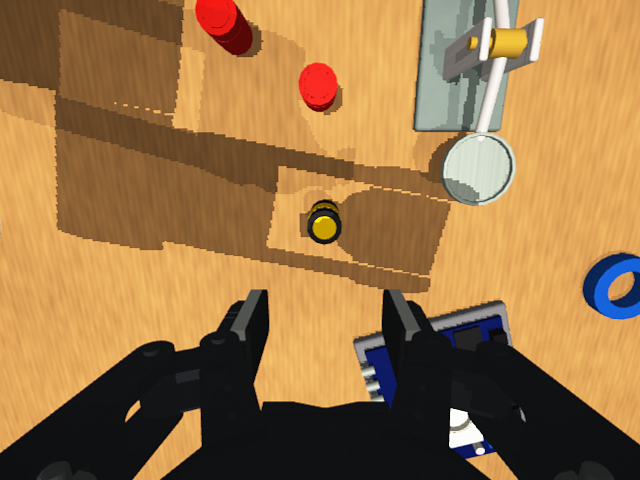

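```bash
python3 -m handwheel '[{"fingers":-0.2,"translation":[0,-0.01,1],"turn":[0,0,0]},{"fingers":-0.2,"translation":[0,0,1],"turn":[0,0,0]},{"fingers":-0.2,"translation":[0,0,1],"turn":[0,0,0]},{"fingers":-0.2,"translation":[0,0,0.8],"turn":[0,0,0]},{"fingers":-0.2,"translation":[0,0,0.6],"turn":[0,0,0]},{"fingers":-0.2,"translation":[0,0,0],"turn":[0,0,0]},{"fingers":0.0,"translation":[0,0,0],"turn":[0,0,0]},{"fingers":0.2,"translation":[0,0,0],"turn":[0,0,0]},{"fingers":1,"translation":[0,0,0],"turn":[0,0,0]},{"fingers":1,"translation":[0,0,0],"turn":[0,0,0]}]'
python3 - <<'E'
from h import *
w=load("w5")
x0,y0=438,125
im=w["color"][y0:210,x0:520];g=cv2.cvtColor(im,cv2.COLOR_RGB2HSV);m=(g[...,1]<70).astype(np.uint8)*255
c=max(cv2.findContours(m,0,1)[0],key=cv2.contourArea).reshape(-1,2);c=c[c[:,1]>25];e=cv2.fitEllipse(c);cc=np.array(e[0])+[x0,y0];print(cc,e[1:])
for z in(.061,.067):print(ray(w,cc,z).round(4))
delta((.574,.03,.15),0)
E
```

```text
clock: 9.95
tcp_pos: [0.4528, -0.0226, 0.0319]
tcp_rot: [2.219, 2.221, 0.003]
contact_force: [-0.3, 1.4, 7.7]
grip_width: 0.0287
[477.84409332 168.54122925] ((69.93882751464844, 76.65318298339844), 55.222354888916016)
[0.5765 0.0268 0.061 ]
[0.5738 0.0272 0.067 ]
pos [ 0.4528 -0.0226  0.0319] yaw 0.05 tilt z [ 3.3e-03 -4.0e-04 -1.0e+00] F [-0.29  1.43  7.67] w 0.0287 t 9.95
units after turn: [ 1.315  3.039 -2.942]
turn units [0.037 0.005 0.009]
```

```bash
python3 -m handwheel '[{"fingers":1,"translation":[0,0,-0.1],"turn":[0,0,0]},{"fingers":1,"translation":[0,0,-0.6],"turn":[0,0,0]},{"fingers":1,"translation":[0,0,-0.9],"turn":[0,0,0]},{"fingers":1,"translation":[0,0,-0.8],"turn":[0,0,0]},{"fingers":1,"translation":[0.2,0.7,0],"turn":[0,0,0]},{"fingers":1,"translation":[0.3,0.75,0],"turn":[0,0,0]},{"fingers":1,"translation":[0.4,0.75,0],"turn":[0,0,0]},{"fingers":1,"translation":[0.3,0.6,0],"turn":[0,0,0]},{"fingers":1,"translation":[0.06,0.25,0],"turn":[0,0,0]},{"fingers":1,"translation":[0,0,0],"turn":[0,0,0]}]'
python3 - <<'E'
from h import *
w=wshot("w6")
b,_=blobs(w["color"],(20,120,60),(35,255,255),300)
from cell import env
z=env.read_state()["tcp_pos"][2]-.0319+.06
for c,s in b: print(c,ray(w,c,z).round(4))
delta((.575,.028,.1),0)
E
```

```text
clock: 10.95
tcp_pos: [0.5744, 0.0279, 0.1267]
tcp_rot: [2.219, 2.223, 0.001]
contact_force: [-0.7, -0.7, -2.1]
grip_width: 0.0286
[510.5, 158.8] [0.6314 0.0934 0.1545]
[327.8, 111.8] [0.5754 0.1068 0.1545]
[554.9, 191.6] [0.647  0.0834 0.1545]
[535.6, 168.5] [0.6396 0.0905 0.1545]
[581.3, 210.5] [0.6566 0.0773 0.1545]
[268.9, 263.0] [0.5559 0.0595 0.1545]
[324.6, 285.1] [0.5745 0.0515 0.1545]
[325.1, 345.6] [0.5747 0.0279 0.1545]
pos [0.5727 0.0277 0.1264] yaw 0.08 tilt z [-1.1e-03 -4.0e-04 -1.0e+00] F [-0.37 -0.16 -1.75] w 0.0286 t 11.0
units after turn: [0.009 0.058 0.66 ]
turn units [-0.013  0.004  0.015]
```

View pics/w6.png

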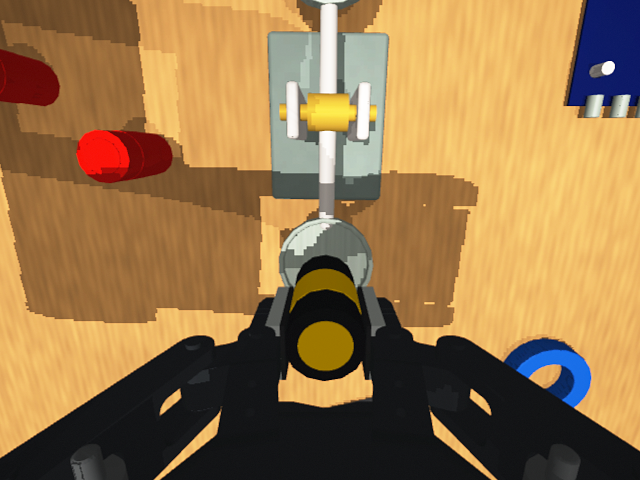

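```bash
python3 -m handwheel '[{"fingers":1,"translation":[0,0,0.3],"turn":[0,0,0]},{"fingers":1,"translation":[0,0,0.2],"turn":[0,0,0]},{"fingers":1,"translation":[0,0,0.1],"turn":[0,0,0]},{"fingers":1,"translation":[0,0,0.08],"turn":[0,0,0]},{"fingers":1,"translation":[0,0,0.05],"turn":[0,0,0]},{"fingers":1,"translation":[0,0,0.05],"turn":[0,0,0]},{"fingers":1,"translation":[0,0,0.03],"turn":[0,0,0]},{"fingers":1,"translation":[0,0,0],"turn":[0,0,0]},{"fingers":1,"translation":[0,0,0],"turn":[0,0,0]}]'
python3 - <<'E'
from h import *
from cell import snapshot
s=snapshot("side");cv2.imwrite("pics/s6.png",cv2.resize(s["color"][150:250,210:340,::-1],None,fx=5,fy=5,interpolation=cv2.INTER_CUBIC))
delta((.575,.028,.0935),0)
E
```

```text
clock: 11.9
tcp_pos: [0.5735, 0.0279, 0.0943]
tcp_rot: [2.22, 2.222, 0.0]
contact_force: [-0.5, 0.0, -0.8]
grip_width: 0.0286
pos [0.5735 0.0279 0.0943] yaw 0.06 tilt z [ 2.e-04 -1.e-04 -1.e+00] F [ 0.07 -0.05 -1.32] w 0.0284 t 11.95
units after turn: [0.002 0.038 0.02 ]
turn units [0.002 0.002 0.012]
```

View pics/s6.png

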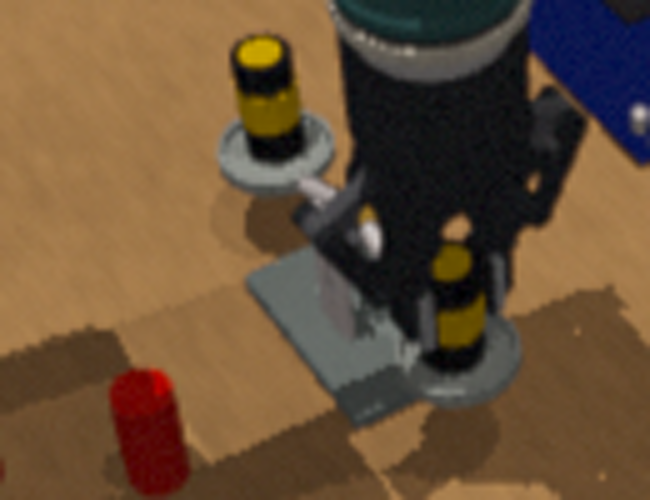

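```bash
python3 -m handwheel '[{"fingers":1,"translation":[0,0,0.03],"turn":[0,0,0]},{"fingers":1,"translation":[0,0,0.03],"turn":[0,0,0]},{"fingers":1,"translation":[0,0,0],"turn":[0,0,0]},{"fingers":1,"translation":[0,0,0],"turn":[0,0,0]}]'
python3 - <<'E'
from h import *
from cell import snapshot
s=snapshot("side");cv2.imwrite("pics/s7.png",cv2.resize(s["color"][150:250,210:340,::-1],None,fx=5,fy=5,interpolation=cv2.INTER_CUBIC))
delta((.575,.028,.0935),0)
E
```

```text
clock: 12.35
tcp_pos: [0.5735, 0.0279, 0.0917]
tcp_rot: [2.22, 2.222, -0.0]
contact_force: [0.4, 0.1, -0.8]
grip_width: 0.0285
pos [0.5735 0.0278 0.0917] yaw 0.05 tilt z [ 1.e-04 -1.e-04 -1.e+00] F [-0.22 -0.37 -1.2 ] w 0.0284 t 12.4
units after turn: [ 0.004  0.038 -0.044]
turn units [0.001 0.001 0.01 ]
```

View pics/s7.png

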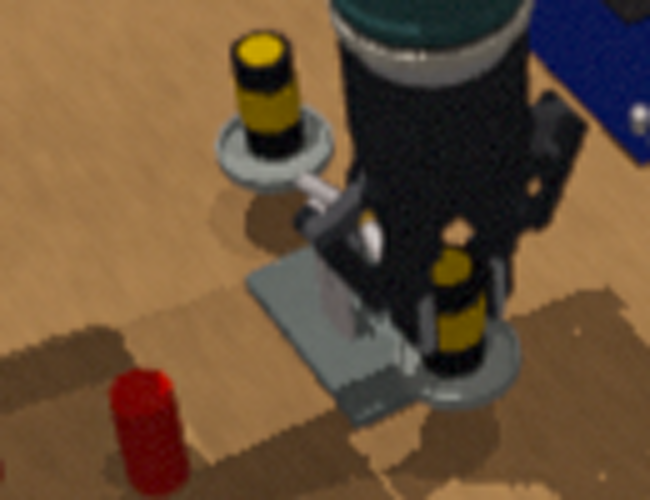

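```bash
python3 -m handwheel '[{"fingers":0.25,"translation":[0,0,0],"turn":[0,0,0]},{"fingers":0.1,"translation":[0,0,0],"turn":[0,0,0]},{"fingers":-0.1,"translation":[0,0,0],"turn":[0,0,0]},{"fingers":-0.2,"translation":[0,0,0],"turn":[0,0,0]},{"fingers":-0.2,"translation":[0,0,-0.3],"turn":[0,0,0]},{"fingers":-0.2,"translation":[0,0,-0.8],"turn":[0,0,0]},{"fingers":-0.2,"translation":[0,0,-0.9],"turn":[0,0,0]},{"fingers":-0.2,"translation":[-0.5,0,-0.9],"turn":[0,0,0]},{"fingers":-0.2,"translation":[-1,0,0],"turn":[0,0,0]},{"fingers":-0.2,"translation":[-0.5,0,0],"turn":[0,0,0]}]'
python3 -m handwheel '[{"fingers":-0.2,"translation":[0,0,0],"turn":[0,0,0]},{"fingers":-0.2,"translation":[0,0,0],"turn":[0,0,0]},{"fingers":-0.2,"translation":[0,0,0],"turn":[0,0,0]},{"fingers":-0.2,"translation":[0,0,0],"turn":[0,0,0]},{"fingers":-0.2,"translation":[0,0,0],"turn":[0,0,0]},{"fingers":-0.2,"translation":[0,0,0],"turn":[0,0,0]}]'
python3 - <<'E'
from h import *
from cell import snapshot
s=snapshot("side");cv2.imwrite("pics/s8.png",cv2.resize(s["color"][150:250,210:340,::-1],None,fx=5,fy=5,interpolation=cv2.INTER_CUBIC))
d=wshot("w8")
E
```

```text
clock: 13.4
tcp_pos: [0.5748, -0.0544, 0.2107]
tcp_rot: [2.217, 2.219, 0.003]
contact_force: [-0.1, 0.1, -0.9]
grip_width: 0.0512
clock: 14.0
tcp_pos: [0.5734, -0.0515, 0.2076]
tcp_rot: [-2.219, -2.223, 0.0]
contact_force: [0.3, 0.7, 0.2]
grip_width: 0.0514
```

View pics/s8.png

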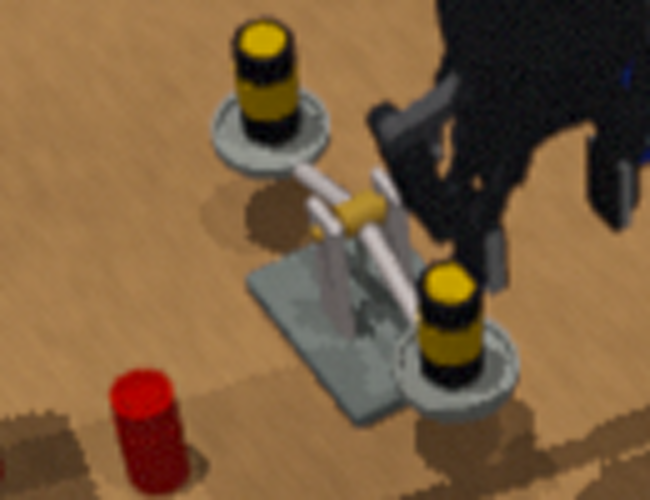

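View pics/w8.png

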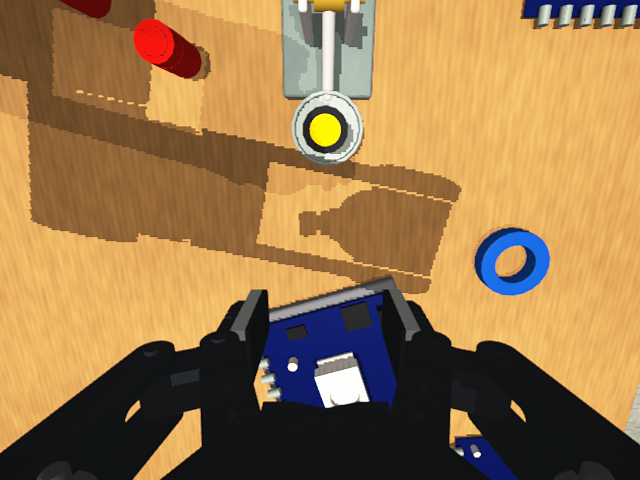

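Side view: the left pan rose (crop y 150→138) and the right pan sank, so choke B (right, wrist px (325,130)) is the heavier. I'll confirm it has settled while surveying the cup.

```bash
python3 -m handwheel '[{"fingers":-0.2,"translation":[-0.8,0.08,0],"turn":[0,0,0]},{"fingers":-0.2,"translation":[-0.9,0.08,0],"turn":[0,0,0]},{"fingers":-0.2,"translation":[-0.9,0.08,0],"turn":[0,0,0]},{"fingers":-0.2,"translation":[-0.9,0.08,0],"turn":[0,0,0]},{"fingers":-0.2,"translation":[-0.8,0.08,0],"turn":[0,0,0]},{"fingers":-0.2,"translation":[-0.2,0,0],"turn":[0,0,0]},{"fingers":-0.2,"translation":[0,0,0],"turn":[0,0,0]},{"fingers":-0.2,"translation":[0,0,0],"turn":[0,0,0]}]'
python3 - <<'E'
from h import *
from cell import snapshot
d=wshot("w9")
for n in("side","top"):
    s=snapshot(n);np.savez(n+"9.npz",**s)
    c=s["color"]; c=c[150:250,210:340] if n=="side" else c[190:250,360:440]
    cv2.imwrite(f"pics/{n}9.png",cv2.resize(c[:,:,::-1],None,fx=5 if n=="side" else 8,fy=5 if n=="side" else 8,interpolation=cv2.INTER_CUBIC))
E
```

```text
clock: 14.9
tcp_pos: [0.5892, -0.231, 0.2075]
tcp_rot: [-2.219, -2.222, -0.0]
contact_force: [-0.3, 0.5, 0.5]
grip_width: 0.0513
```

View pics/w9.png

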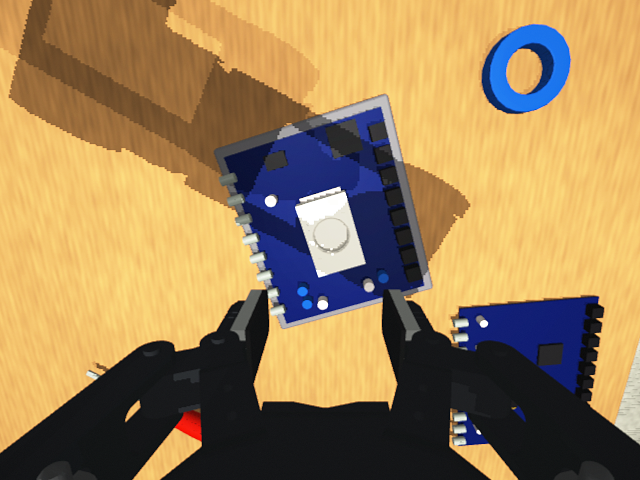

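View pics/side9.png

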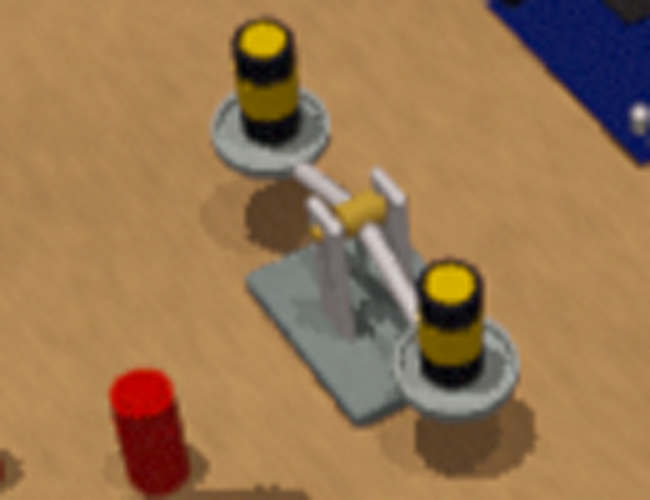

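Run:
```python
from h import *
w=load("w9");im=w["color"]
cv2.imwrite("pics/w9c.png",cv2.resize(im[175:290,280:385,::-1],None,fx=5,fy=5,interpolation=cv2.INTER_CUBIC))
# board holder outer
g=cv2.cvtColor(im,cv2.COLOR_RGB2GRAY)
```

```text
(no output)
```

View pics/w9c.png

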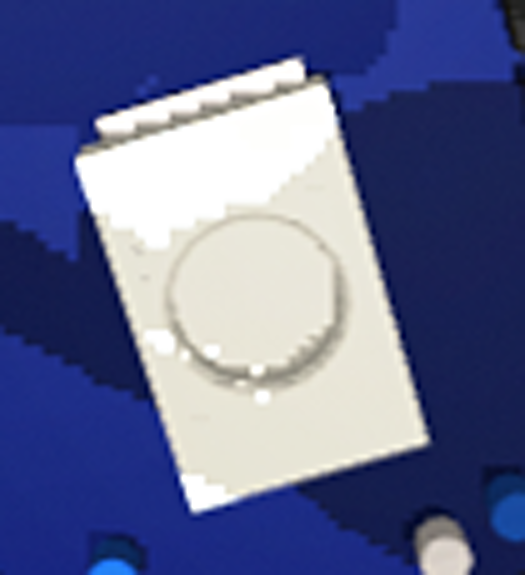

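View pics/top9.png

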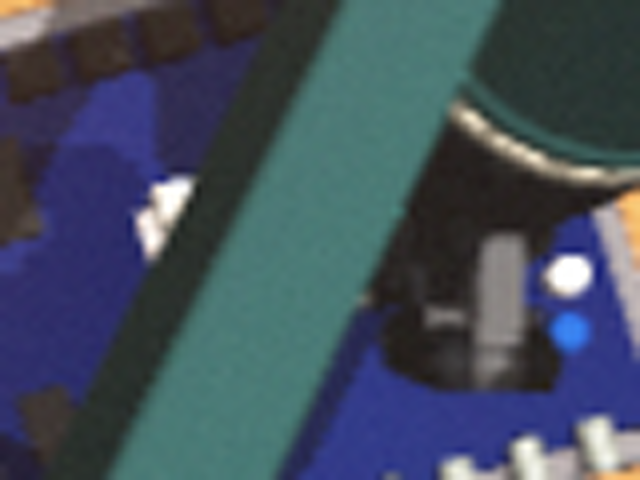

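Run:
```python
from h import *
w=load("w9")
f=lambda u,v:(280+u/5-.4,175+v/5-.4)
P=[ray(w,f(*c),.042) for c in((76,157),(327,80),(429,440),(193,513))]
for a,b in((0,1),(1,2),(2,3),(3,0)):print(np.linalg.norm(P[a]-P[b]).round(4),end=" ")
print("\nblock centre",np.mean(P,0).round(4));ax=(P[0]+P[1]-P[2]-P[3]);print("y ang",np.degrees(np.arctan2(ax[1],ax[0])))
print("pocket",ray(w,f(257,301),.042).round(4),ray(w,f(166,300),.042).round(4),ray(w,f(347,300),.042).round(4),ray(w,f(257,214),.042),ray(w,f(257,388),.042))
# holder corners ~ from picture
for c in((387,95),(432,287),(284,327),(217,151)): print(ray(w,c,.020).round(4))
t=load("top");
```

```text
0.0466 0.0702 0.0466 0.0712 
block centre [ 0.595  -0.2418  0.042 ]
y ang 106.7498098110218
pocket [ 0.595  -0.2414  0.042 ] [ 0.5784 -0.2412  0.042 ] [ 0.6114 -0.2412  0.042 ] [ 0.59491872 -0.22514189  0.042     ] [ 0.59509275 -0.25805614  0.042     ]
[ 0.6438 -0.1205  0.02  ]
[ 0.6993 -0.3026  0.02  ]
[ 0.5459 -0.3488  0.02  ]
[ 0.4906 -0.1679  0.02  ]
```

Run:
```python
from h import *
w=load("w8");b,_=blobs(w["color"],(20,120,120),(35,255,255),200)
for c,s in b: print(c,s,ray(w,c,.11).round(4))
t=load("top9");b,_=blobs(t["color"],(20,120,120),(35,255,255),60)
for c,s in b: print(c,s,ray(t,c,.11).round(4),ray(t,c,.122).round(4))
delta((.574,.028,.2075),0)
```

```text
[329.0, 4.4] [309, 0, 41, 12, 336] [0.576  0.0969 0.11  ]
[324.8, 129.5] [309, 113, 32, 34, 841] [0.5735 0.0268 0.11  ]
[184.5, 216.7] [179, 212, 12, 11, 95] [0.5792 0.198  0.11  ] [0.5773 0.1951 0.122 ]
[230.0, 221.4] [227, 216, 7, 12, 70] [0.5713 0.1071 0.11  ] [0.5695 0.1052 0.122 ]
[271.0, 221.7] [266, 217, 11, 11, 99] [0.5721 0.0251 0.11  ] [0.5704 0.0242 0.122 ]
pos [ 0.5895 -0.2306  0.2078] yaw 0.13 tilt z [-4.e-04  5.e-04 -1.e+00] F [0.32 0.96 0.18] w 0.051 t 15.05
units after turn: [ 6.464 -0.388  0.01 ]
turn units [-0.004 -0.005  0.027]
```

```bash
python3 -m handwheel '[{"fingers":-0.2,"translation":[0.7,-0.05,0],"turn":[0,0,0]},{"fingers":-0.2,"translation":[0.95,-0.05,0],"turn":[0,0,0]},{"fingers":-0.2,"translation":[0.95,-0.05,0],"turn":[0,0,0]},{"fingers":-0.2,"translation":[0.95,-0.05,0],"turn":[0,0,0]},{"fingers":-0.2,"translation":[0.95,-0.05,0],"turn":[0,0,0]},{"fingers":-0.2,"translation":[0.95,-0.05,0],"turn":[0,0,0]},{"fingers":-0.2,"translation":[0.7,-0.05,0],"turn":[0,0,0]},{"fingers":-0.2,"translation":[0.28,-0.05,0],"turn":[0,0,0]},{"fingers":-0.2,"translation":[0,0,0],"turn":[0,0,0]},{"fingers":-0.2,"translation":[0,0,0],"turn":[0,0,0]}]'
python3 - <<'E'
from h import *
w=wshot("w10");b,_=blobs(w["color"],(20,120,120),(35,255,255),200)
for c,s in b: print(c,s,ray(w,c,.11).round(4))
delta((.5735,.0268,.0825),0)
E
```

```text
clock: 16.05
tcp_pos: [0.5735, 0.0247, 0.2078]
tcp_rot: [2.219, 2.223, -0.001]
contact_force: [0.0, -0.5, 0.3]
grip_width: 0.0513
[328.1, 116.8] [309, 104, 39, 26, 814] [0.5758 0.1108 0.11  ]
[322.8, 215.5] [306, 209, 35, 20, 253] [0.5723 0.0462 0.11  ]
[324.6, 242.7] [311, 230, 28, 26, 587] [0.5736 0.0264 0.11  ]
pos [0.5736 0.0242 0.2078] yaw 0.04 tilt z [ 3.e-04 -8.e-04 -1.e+00] F [-0.39  0.49  0.09] w 0.0513 t 16.1
units after turn: [ 6.800e-02 -2.000e-03  3.132e+00]
turn units [0.003 0.009 0.009]
```

```bash
python3 -m handwheel '[{"fingers":-0.2,"translation":[0.05,0,0.8],"turn":[0,0,0]},{"fingers":-0.2,"translation":[0,0,0.9],"turn":[0,0,0]},{"fingers":-0.2,"translation":[0,0,0.8],"turn":[0,0,0]},{"fingers":-0.2,"translation":[0,0,0.6],"turn":[0,0,0]},{"fingers":-0.2,"translation":[0,0,0],"turn":[0,0,0]},{"fingers":0.1,"translation":[0,0,0],"turn":[0,0,0]},{"fingers":0.25,"translation":[0,0,0],"turn":[0,0,0]},{"fingers":1,"translation":[0,0,0],"turn":[0,0,0]},{"fingers":1,"translation":[0,0,0],"turn":[0,0,0]},{"fingers":1,"translation":[0,0,0],"turn":[0,0,0]}]'
python3 - <<'E'
from h import *
w=wshot("w11");b,_=blobs(w["color"],(20,120,60),(35,255,255),200)
for c,s in b: print(c,s,ray(w,c,.11).round(4))
delta((.5735,.0268,.0825),0)
E
```

```text
clock: 17.1
tcp_pos: [0.5747, 0.0266, 0.0853]
tcp_rot: [2.218, 2.221, 0.002]
contact_force: [-1.6, -2.9, 6.0]
grip_width: 0.0281
[433.6, 81.9] [417, 2, 39, 174, 2036] [0.6072 0.114  0.11  ]
[512.2, 44.5] [507, 17, 12, 55, 227] [0.629  0.1239 0.11  ]
[405.6, 108.7] [392, 19, 24, 157, 1239] [0.5994 0.1066 0.11  ]
[474.4, 47.3] [462, 20, 24, 52, 462] [0.6182 0.1232 0.11  ]
[485.6, 137.7] [465, 48, 39, 143, 2191] [0.6248 0.0982 0.11  ]
[512.1, 174.3] [499, 70, 30, 194, 1905] [0.6347 0.0871 0.11  ]
[573.8, 191.5] [520, 70, 120, 240, 7850] [0.6556 0.0816 0.11  ]
[327.5, 98.6] [291, 74, 74, 51, 3086] [0.5757 0.1094 0.11  ]
[570.5, 116.7] [563, 87, 15, 62, 229] [0.6499 0.1044 0.11  ]
[597.0, 131.8] [590, 111, 14, 44, 206] [0.659 0.1   0.11 ]
[459.7, 138.1] [455, 113, 11, 56, 215] [0.6167 0.0981 0.11  ]
[444.8, 163.7] [436, 142, 17, 34, 269] [0.6129 0.0904 0.11  ]
[621.0, 230.0] [590, 149, 50, 163, 1771] [0.6742 0.0687 0.11  ]
[601.4, 240.0] [593, 211, 18, 62, 272] [0.6684 0.0652 0.11  ]
[324.7, 279.3] [290, 262, 71, 47, 1521] [0.5749 0.051  0.11  ]
[265.2, 285.6] [260, 264, 14, 37, 240] [0.554  0.0486 0.11  ]
[547.7, 297.7] [537, 275, 23, 53, 294] [0.6542 0.0439 0.11  ]
[516.7, 319.6] [510, 283, 14, 59, 265] [0.6445 0.0352 0.11  ]
[325.1, 340.6] [298, 317, 55, 48, 2057] [0.575  0.0266 0.11  ]
[549.1, 341.3] [543, 323, 14, 45, 294] [0.658  0.0262 0.11  ]
[358.2, 383.3] [351, 361, 14, 41, 328] [0.5878 0.0079 0.11  ]
[343.4, 388.5] [336, 372, 15, 33, 231] [0.5821 0.0055 0.11  ]
pos [0.5748 0.0266 0.0854] yaw 0.07 tilt z [ 0.0032 -0.0011 -1.    ] F [-0.94 -2.74  7.06] w 0.0288 t 17.15
units after turn: [ 0.006 -0.032  0.072]
turn units [0.037 0.012 0.014]
```

View pics/w11.png

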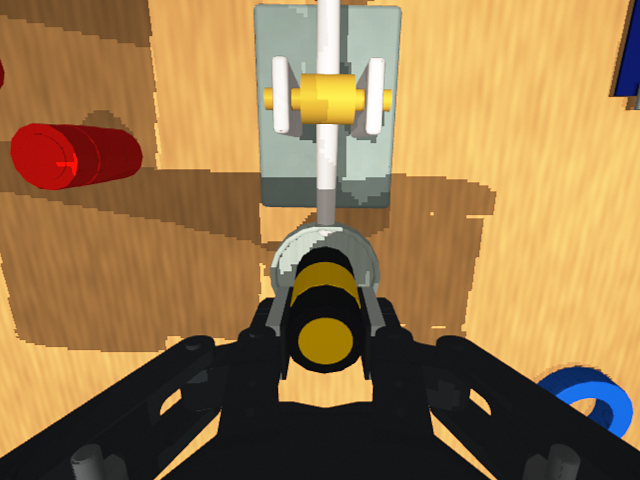

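```bash
python3 -m handwheel '[{"fingers":1,"translation":[0,0,-0.1],"turn":[0,0,0]},{"fingers":1,"translation":[0,0,-0.5],"turn":[0,0,0]},{"fingers":1,"translation":[0,0,-0.6],"turn":[0,0,0]},{"fingers":1,"translation":[-0.5,0,0],"turn":[0,0,0]},{"fingers":1,"translation":[-0.8,0.06,0],"turn":[0,0,0]},{"fingers":1,"translation":[-0.9,0.07,0],"turn":[0,0,0]},{"fingers":1,"translation":[-0.9,0.07,0],"turn":[0,0,0]},{"fingers":1,"translation":[-0.9,0.07,0],"turn":[0,0,0]},{"fingers":1,"translation":[-0.9,0.07,0],"turn":[0,0,0]},{"fingers":1,"translation":[-0.9,0.07,0],"turn":[0,0,0]}]'
python3 -m handwheel '[{"fingers":1,"translation":[-0.9,0.07,0],"turn":[0,0,0]},{"fingers":1,"translation":[-0.7,0.05,0],"turn":[0,0,0]},{"fingers":1,"translation":[-0.4,0,0.1],"turn":[0,0,0]},{"fingers":1,"translation":[0,0,0.3],"turn":[0,0,0]},{"fingers":1,"translation":[0,0,0.2],"turn":[0,0,0]},{"fingers":1,"translation":[0,0,0],"turn":[0,0,0]},{"fingers":1,"translation":[0,0,0],"turn":[0,0,0]}]'
python3 - <<'E'
from h import *
w=wshot("w12");cv2.imwrite("pics/w12c.png",cv2.resize(w["color"][190:400,240:420,::-1],None,fx=4,fy=4,interpolation=cv2.INTER_CUBIC)[:600])
b,_=blobs(w["color"],(20,120,60),(35,255,255),1000)
for c,s in b: print(c,s)
delta((.5945,-.2415,.08),0)
E
```

```text
clock: 18.15
tcp_pos: [0.5898, -0.206, 0.1319]
tcp_rot: [-2.22, -2.222, -0.0]
contact_force: [0.9, -0.2, -0.6]
grip_width: 0.0284
clock: 18.85
tcp_pos: [0.5944, -0.2831, 0.107]
tcp_rot: [-2.217, -2.223, 0.0]
contact_force: [1.0, -0.4, -0.8]
grip_width: 0.0285
[550.8, 95.8] [429, 0, 211, 284, 29004]
[49.7, 296.9] [0, 114, 154, 298, 14459]
[99.4, 213.0] [79, 162, 46, 118, 1513]
[324.6, 279.1] [290, 261, 71, 47, 1530]
[325.2, 340.5] [298, 317, 56, 48, 2071]
[13.9, 431.6] [0, 410, 43, 47, 1018]
pos [ 0.5949 -0.2835  0.1076] yaw 0.13 tilt z [-6.e-04  5.e-04 -1.e+00] F [-0.14 -0.23 -1.05] w 0.0283 t 18.9
units after turn: [ 1.05  -0.008  0.69 ]
turn units [-0.007 -0.006  0.026]
```

View pics/w12.png

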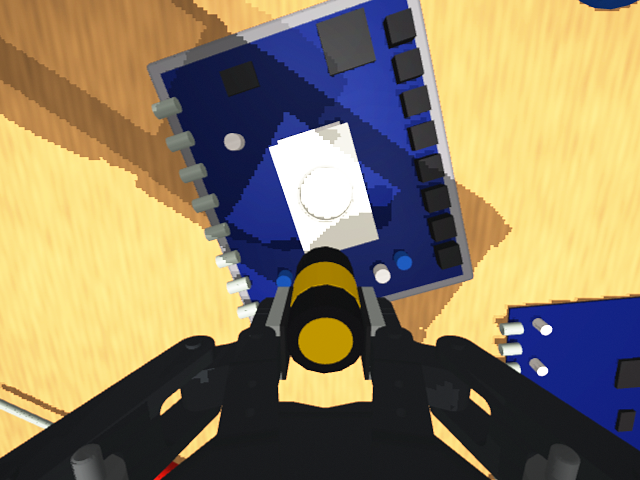

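Run:
```python
from h import *
w=load("w12");c=w["color"][110:260,260:390];g=cv2.createCLAHE(4,(4,4)).apply(cv2.cvtColor(c,cv2.COLOR_RGB2GRAY))
cv2.imwrite("pics/w12c.png",cv2.resize(np.hstack([c,cv2.LUT(c,np.clip((np.arange(256)-190.)*4,0,255).astype(np.uint8))]),None,fx=3,fy=4,interpolation=cv2.INTER_CUBIC)[:,:,::-1])
```

```text
(no output)
```

View pics/w12c.png

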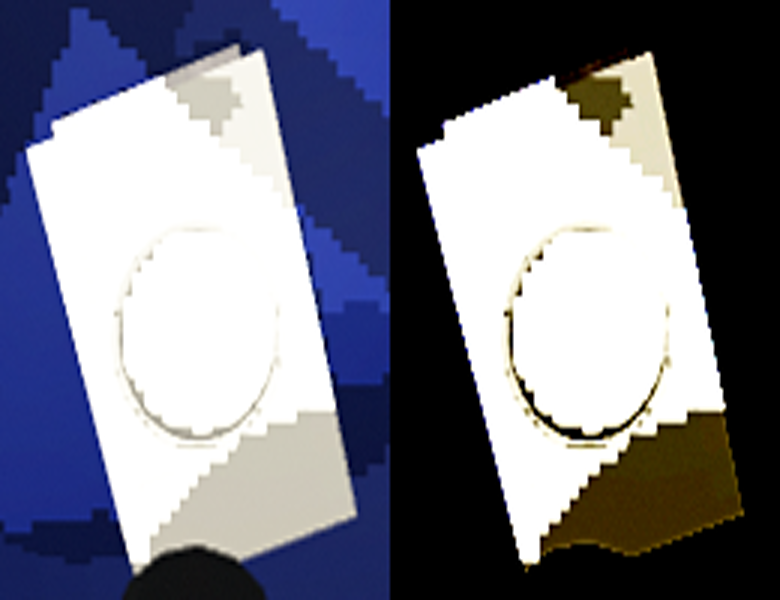

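Run:
```python
from h import *
w=load("w12")
f=lambda u,v:(260+u/3-.33,110+v/4-.38)
for p in((198,336),(116,335),(279,335),(198,228),(198,446)):print(f(*p),ray(w,f(*p),.042).round(4))
for p in((27,150),(263,50),(356,516)):print(ray(w,f(*p),.042).round(4))
print((ray(w,f(27,150),.042)+ray(w,f(356,516),.042))/2)
z=.1076-.0354+.06
print("spot",ray(w,(325.2,340.5),z).round(4), "TCP .5949 -.2835")
```

```text
(325.67, 193.62) [ 0.595  -0.2415  0.042 ]
(298.3366666666667, 193.37) [ 0.5789 -0.2414  0.042 ]
(352.67, 193.37) [ 0.6108 -0.2413  0.042 ]
(325.67, 166.62) [ 0.5949 -0.226   0.042 ]
(325.67, 221.12) [ 0.595  -0.2581  0.042 ]
[ 0.5626 -0.2153  0.042 ]
[ 0.6069 -0.2018  0.042 ]
[ 0.6272 -0.2689  0.042 ]
[ 0.59491419 -0.24209124  0.042     ]
spot [ 0.5949 -0.2827  0.1322] TCP .5949 -.2835
```

```bash
python3 -m handwheel '[{"fingers":1,"translation":[0.4,0,0],"turn":[0,0,0]},{"fingers":1,"translation":[0.4,0,0],"turn":[0,0,0]},{"fingers":1,"translation":[0.23,0,0],"turn":[0,0,0]},{"fingers":1,"translation":[0,0,0.25],"turn":[0,0,0]},{"fingers":1,"translation":[0,0,0.2],"turn":[0,0,0]},{"fingers":1,"translation":[0,0,0.1],"turn":[0,0,0]},{"fingers":1,"translation":[0,0,0.05],"turn":[0,0,0]},{"fingers":1,"translation":[0,0,0],"turn":[0,0,0]},{"fingers":1,"translation":[0,0,0],"turn":[0,0,0]}]'
python3 - <<'E'
from h import *
delta((.595,-.2424,.0774),0)
E
```

```text
clock: 19.8
tcp_pos: [0.5949, -0.2442, 0.0837]
tcp_rot: [2.221, 2.222, -0.0]
contact_force: [0.3, -0.7, -1.0]
grip_width: 0.0282
pos [ 0.5949 -0.2442  0.0837] yaw 0.02 tilt z [ 1.e-04 -2.e-04 -1.e+00] F [ 0.34 -0.73 -0.96] w 0.0282 t 19.8
units after turn: [0.045 0.002 0.158]
turn units [0.001 0.002 0.004]
```

Correct y and feel downward in 1–2 mm steps.

```bash
python3 -m handwheel '[{"fingers":1,"translation":[0.04,0,0.05],"turn":[0,0,0]},{"fingers":1,"translation":[0,0,0.05],"turn":[0,0,0]},{"fingers":1,"translation":[0,0,0.03],"turn":[0,0,0]},{"fingers":1,"translation":[0,0,0],"turn":[0,0,0]}]'; python3 -m handwheel '[{"fingers":1,"translation":[0,0,0.03],"turn":[0,0,0]},{"fingers":1,"translation":[0,0,0.03],"turn":[0,0,0]},{"fingers":1,"translation":[0,0,0],"turn":[0,0,0]}]'
```

```text
clock: 20.2
tcp_pos: [0.5947, -0.242, 0.0783]
tcp_rot: [-2.22, -2.222, 0.0]
contact_force: [-0.9, -0.4, -1.0]
grip_width: 0.0283
clock: 20.5
tcp_pos: [0.595, -0.2422, 0.0763]
tcp_rot: [2.22, 2.222, 0.0]
contact_force: [-0.9, -0.6, 1.7]
grip_width: 0.0284
```

```bash
python3 -m handwheel '[{"fingers":1,"translation":[0,0,0.03],"turn":[0,0,0]},{"fingers":1,"translation":[0,0,0],"turn":[0,0,0]},{"fingers":1,"translation":[0,0,0],"turn":[0,0,0]}]'
python3 - <<'E'
from h import *
w=wshot("w13")
delta((.595,-.2424,.0694),0)
E
```

```text
clock: 20.8
tcp_pos: [0.595, -0.2422, 0.0752]
tcp_rot: [2.22, 2.222, 0.0]
contact_force: [-0.4, -0.1, 2.1]
grip_width: 0.0285
pos [ 0.595  -0.2422  0.0752] yaw 0.05 tilt z [ 5.e-04 -3.e-04 -1.e+00] F [-0.45  0.31  2.85] w 0.0282 t 20.85
units after turn: [-0.005 -0.001  0.145]
turn units [0.005 0.004 0.011]
```

View pics/w13.png

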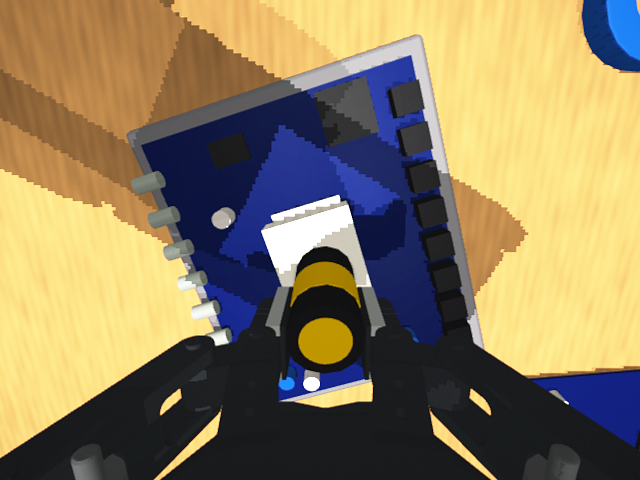

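```bash
python3 -m handwheel '[{"fingers":1,"translation":[-0.025,0,0.01],"turn":[0,0,0]},{"fingers":1,"translation":[0,0,0],"turn":[0,0,0]}]';python3 -m handwheel '[{"fingers":1,"translation":[-0.025,0,0],"turn":[0,0,0]},{"fingers":1,"translation":[0,0,0],"turn":[0,0,0]}]'
```

```text
clock: 21.05
tcp_pos: [0.595, -0.243, 0.0746]
tcp_rot: [2.221, 2.222, 0.0]
contact_force: [-0.4, 1.6, 4.0]
grip_width: 0.0286
clock: 21.25
tcp_pos: [0.5949, -0.2446, 0.0745]
tcp_rot: [2.22, 2.222, -0.001]
contact_force: [-0.1, -0.4, 2.6]
grip_width: 0.0283
```

```bash
python3 -m handwheel '[{"fingers":1,"translation":[0.025,0,0],"turn":[0,0,0]},{"fingers":1,"translation":[0.025,0,0],"turn":[0,0,0]},{"fingers":1,"translation":[0.025,0,0],"turn":[0,0,0]},{"fingers":1,"translation":[0,0,0],"turn":[0,0,0]}]';python3 -m handwheel '[{"fingers":1,"translation":[0.025,0,0],"turn":[0,0,0]},{"fingers":1,"translation":[0,0,0],"turn":[0,0,0]}]'
```

```text
clock: 21.65
tcp_pos: [0.5951, -0.2436, 0.0749]
tcp_rot: [2.217, 2.221, -0.004]
contact_force: [-2.7, -8.6, 2.4]
grip_width: 0.0283
clock: 21.85
tcp_pos: [0.5952, -0.2431, 0.075]
tcp_rot: [2.216, 2.22, -0.005]
contact_force: [-2.3, -8.9, 1.7]
grip_width: 0.0283
```

```bash
python3 -m handwheel '[{"fingers":1,"translation":[-0.05,0,0],"turn":[0,0,0]},{"fingers":1,"translation":[-0.04,0,0],"turn":[0,0,0]},{"fingers":1,"translation":[0,0,0],"turn":[0,0,0]},{"fingers":1,"translation":[0,0,0.03],"turn":[0,0,0]},{"fingers":1,"translation":[0,0,0],"turn":[0,0,0]}]'
```

```text
clock: 22.35
tcp_pos: [0.595, -0.2441, 0.0734]
tcp_rot: [2.22, 2.222, -0.001]
contact_force: [-0.9, -4.1, 3.5]
grip_width: 0.0279
```

```bash
python3 -m handwheel '[{"fingers":1,"translation":[-0.03,0,0],"turn":[0,0,0]},{"fingers":1,"translation":[0,0,0.02],"turn":[0,0,0]},{"fingers":1,"translation":[0,0,0],"turn":[0,0,0]}]'
```

```text
clock: 22.65
tcp_pos: [0.5949, -0.245, 0.0723]
tcp_rot: [2.22, 2.222, -0.0]
contact_force: [0.7, -2.8, 1.1]
grip_width: 0.0285
```

```bash
python3 -m handwheel '[{"fingers":1,"translation":[-0.02,0,0.02],"turn":[0,0,0]},{"fingers":1,"translation":[0,0,0.02],"turn":[0,0,0]},{"fingers":1,"translation":[0,0,0],"turn":[0,0,0]}]';python3 -m handwheel '[{"fingers":1,"translation":[0,0,0.03],"turn":[0,0,0]},{"fingers":1,"translation":[0,0,0],"turn":[0,0,0]}]'
```

```text
clock: 22.95
tcp_pos: [0.5947, -0.2454, 0.0705]
tcp_rot: [-2.22, -2.222, -0.0]
contact_force: [0.8, -2.0, -1.1]
grip_width: 0.0284
clock: 23.15
tcp_pos: [0.5947, -0.2454, 0.0697]
tcp_rot: [-2.22, -2.222, 0.0]
contact_force: [-0.0, -1.0, 1.4]
grip_width: 0.0286
```

```bash
python3 -m handwheel '[{"fingers":1,"translation":[-0.01,0,0.025],"turn":[0,0,0]},{"fingers":1,"translation":[0,0,0],"turn":[0,0,0]}]';python3 -m handwheel '[{"fingers":1,"translation":[0,0,0.025],"turn":[0,0,0]},{"fingers":1,"translation":[0,0,0],"turn":[0,0,0]}]'
```

```text
clock: 23.35
tcp_pos: [0.5947, -0.2456, 0.0687]
tcp_rot: [-2.22, -2.222, -0.001]
contact_force: [0.1, 1.5, 4.0]
grip_width: 0.0286
clock: 23.55
tcp_pos: [0.5947, -0.2457, 0.0678]
tcp_rot: [-2.22, -2.222, -0.0]
contact_force: [-1.3, 1.4, 4.7]
grip_width: 0.029
```

```bash
python3 -m handwheel '[{"fingers":1,"translation":[0,0,-0.02],"turn":[0,0,0]},{"fingers":0.25,"translation":[0,0,0],"turn":[0,0,0]},{"fingers":0.1,"translation":[0,0,0],"turn":[0,0,0]},{"fingers":-0.1,"translation":[0,0,0],"turn":[0,0,0]},{"fingers":-0.2,"translation":[0,0,0],"turn":[0,0,0]},{"fingers":-0.2,"translation":[0,0,-0.3],"turn":[0,0,0]},{"fingers":-0.2,"translation":[0,0,-0.8],"turn":[0,0,0]},{"fingers":-0.2,"translation":[0,0,-1],"turn":[0,0,0]},{"fingers":-0.2,"translation":[0,0,-1],"turn":[0,0,0]},{"fingers":-0.2,"translation":[0,0,0],"turn":[0,0,0]}]'
python3 - <<'E'
from h import *
from cell import snapshot
w=wshot("w14")
s=snapshot("side");np.savez("side14.npz",**s)
cv2.imwrite("pics/s14.png",cv2.resize(s["color"][230:380,300:450,::-1],None,fx=4,fy=4,interpolation=cv2.INTER_CUBIC))
b,_=blobs(w["color"],(20,120,60),(35,255,255),200)
for c,q in b: print(c,q,ray(w,c,.094).round(4))
b,_=blobs(s["color"],(20,120,60),(35,255,255),30)
for c,q in b: print("side",c,q,ray(s,c,.094).round(4))
E
```

```text
clock: 24.55
tcp_pos: [0.5986, -0.2482, 0.2]
tcp_rot: [2.212, 2.214, 0.005]
contact_force: [0.7, 0.0, 0.1]
grip_width: 0.0508
[497.0, 170.8] [286, 0, 354, 393, 50657] [ 0.7202 -0.1974  0.094 ]
[113.3, 248.4] [0, 103, 257, 303, 40454] [ 0.4442 -0.2534  0.094 ]
[318.4, 209.6] [300, 203, 37, 21, 232] [ 0.5954 -0.2246  0.094 ]
[317.6, 232.7] [304, 219, 28, 28, 622] [ 0.5947 -0.2418  0.094 ]
[328.2, 352.5] [258, 290, 138, 117, 11290] [ 0.6028 -0.3431  0.094 ]
[21.6, 382.1] [0, 319, 52, 107, 986] [ 0.3478 -0.3697  0.094 ]
[183.3, 447.3] [172, 430, 29, 36, 461] [ 0.4734 -0.4403  0.094 ]
[160.8, 463.1] [150, 437, 24, 43, 449] [ 0.4509 -0.4583  0.094 ]
[483.6, 458.7] [463, 436, 42, 44, 797] [ 0.7458 -0.4567  0.094 ]
side [261.6, 160.1] [257, 157, 10, 7, 54] [0.5848 0.2176 0.094 ]
side [263.7, 171.8] [257, 166, 13, 11, 100] [0.569  0.1798 0.094 ]
side [281.8, 191.4] [277, 188, 10, 9, 52] [0.5711 0.1008 0.094 ]
side [383.0, 291.5] [378, 287, 11, 10, 91] [ 0.5943 -0.2407  0.094 ]
side [381.2, 304.1] [375, 298, 15, 11, 99] [ 0.5739 -0.261   0.094 ]
```

View pics/s14.png

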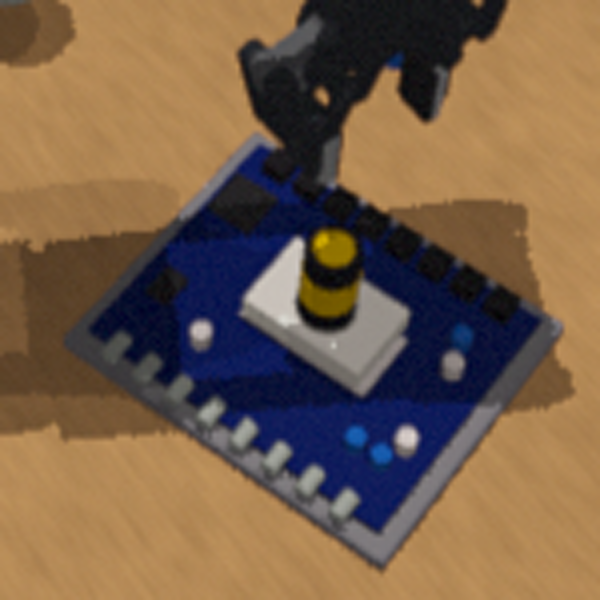

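View pics/w14.png

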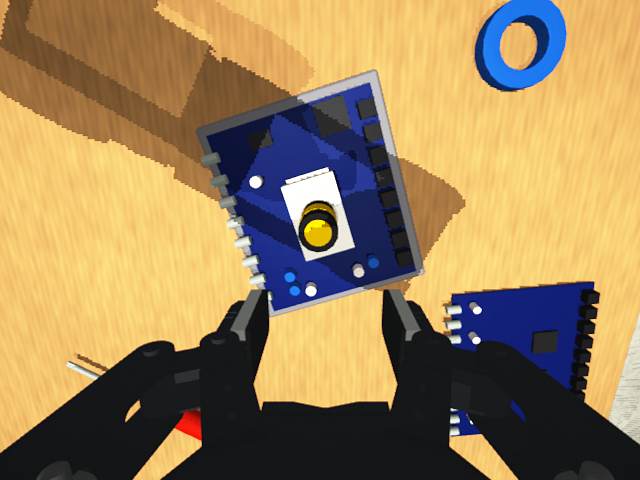

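```bash
python3 -m handwheel '[{"fingers":-0.2,"translation":[0,-0.7,-0.5],"turn":[0,0,0]},{"fingers":-0.2,"translation":[0,-0.9,0],"turn":[0,0,0]},{"fingers":-0.2,"translation":[0,-0.9,0],"turn":[0,0,0]},{"fingers":-0.2,"translation":[0,-0.9,0],"turn":[0,0,0]},{"fingers":-0.2,"translation":[0,-0.4,0],"turn":[0,0,0]},{"fingers":-0.2,"translation":[0,0,0],"turn":[0,0,0]},{"fingers":-0.2,"translation":[0,0,0],"turn":[0,0,0]}]'
python3 - <<'E'
from h import *
from cell import snapshot
w=wshot("w15")
s=snapshot("side");t=snapshot("top")
def tri(a,ua,b,ub):
    o1=a["world_from_camera"][:3,3];d1=ray(a,ua,0)-o1;o2=b["world_from_camera"][:3,3];d2=ray(b,ub,0)-o2
    q=np.linalg.lstsq(np.c_[d1,-d2],o2-o1,rcond=None)[0];p,r=o1+d1*q[0],o2+d2*q[1];return ((p+r)/2).round(4),np.linalg.norm(p-r).round(4)
P={}
for n,d in(("side",s),("top",t)):
    b,_=blobs(d["color"],(20,120,60),(35,255,255),30)
    P[n]=[c for c,q in b];print(n,b)
W=load("w14");sp=(317.6,232.7)
ts=[c for c in P["top"] if abs(c[0]-397)<15 and abs(c[1]-215)<15];ss=[c for c in P["side"] if np.hypot(c[0]-383,c[1]-291.5)<4]
print(ts,ss,"top/side",tri(t,ts[0],s,ss[0]))
S0,T0=load("side"),load("top")
for n,a,b in(("A start z.06",(203.2,286.4),None),): pass
cv2.imwrite("pics/f_side.png",s["color"][:,:,::-1]);cv2.imwrite("pics/f_top.png",t["color"][:,:,::-1])
E
```

```text
clock: 25.35
tcp_pos: [0.4435, -0.2465, 0.2124]
tcp_rot: [2.221, 2.221, 0.001]
contact_force: [1.0, 0.5, -0.8]
grip_width: 0.0513
side [([281.4, 191.4], [277, 188, 9, 8, 48]), ([383.1, 291.5], [378, 287, 11, 10, 95]), ([381.2, 304.1], [375, 298, 14, 11, 99])]
top [([402.1, 214.9], [397, 210, 11, 11, 92]), ([183.3, 217.5], [178, 213, 11, 10, 84]), ([192.2, 222.3], [186, 215, 10, 13, 34]), ([230.0, 221.3], [227, 216, 7, 12, 66]), ([13.9, 239.1], [12, 236, 5, 7, 34])]
[[402.1, 214.9]] [[383.1, 291.5]] top/side (array([ 0.5929, -0.2425,  0.0976]), np.float64(0.0))
```

View pics/f_side.png

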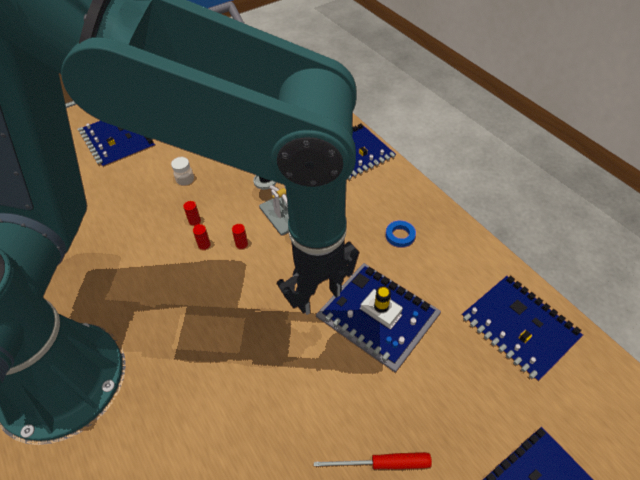

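View pics/f_top.png

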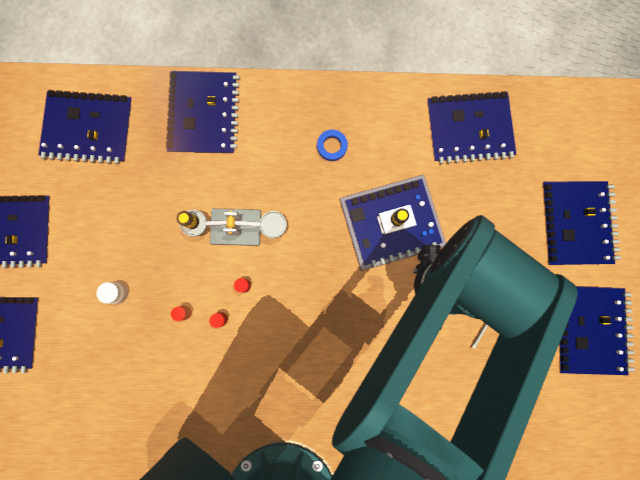

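Run:
```python
from h import *
s,t=load("side"),load("top")
def tri(a,ua,b,ub):
    o1=a["world_from_camera"][:3,3];d1=ray(a,ua,0)-o1;o2=b["world_from_camera"][:3,3];d2=ray(b,ub,0)-o2
    q=np.linalg.lstsq(np.c_[d1,-d2],o2-o1,rcond=None)[0];p,r=o1+d1*q[0],o2+d2*q[1];return ((p+r)/2).round(4),np.linalg.norm(p-r).round(4)
print(tri(t,(294.5,283.4),s,(264.5,260.3)));print(tri(t,(203.2,286.4),s,(220.4,207.6)))
```

```text
(array([ 0.4504, -0.0236,  0.0627]), np.float64(0.0001))
(array([0.4416, 0.1647, 0.0624]), np.float64(0.0))
```

Run:
```python
from h import *
w=load("w15");cv2.imwrite("pics/w15v.png",w["color"][:,:,::-1])
s=load("side14")
from cell import finish_job
print(finish_job())
```

```text
the job is handed in; nothing more can be done
None
```

I weighed both chokes, and the heavier one is now mounted in the white cup. The light one is standing in the left pan. The job was handed in at about 25.5 s of the 72 s allowed.

**Weighing:** The choke that started nearer the jar went in the left pan and the other in the right. When I let go, the right pan dropped and stayed down on a second look about a second later, so the right-hand choke is the heavier.

**Fitting:** The first light touch landed on the pocket's edge. I searched about 2 mm each way along the board, and once the choke caught the pocket, a correction of 3 to 4 mm let it slide in. It went down about 8 mm before the cup spring started to take load. During the search the sideways force briefly reached about 9 N, and downward force stayed under about 6 N.

**Last checks:**
- **Upright:** Both side and wrist pictures show the mounted choke upright. Its top spot is within about 1 mm of where I had measured the pocket.
- **Seating height:** The two fixed cameras put the choke's top at 97.6 mm, against 94 mm if fully home. The same method read about 2.5 mm too high on the chokes at the start, so the corrected figure is about 95 mm. That agrees with fully home to about 1 mm. I did not press on it again to confirm.
- **Camera disagreement:** The wrist and top cameras differed by 1 to 3 mm throughout, and the pocket turned out 3 to 4 mm (by arm readings) from my first aim. That is why the search was needed.
- **Bystanders:** In the last pictures the light choke is in its pan, and the reel, jar and red look-alikes are where they started. The screwdriver also looks unmoved in the side view. The arm was clear of everything.

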